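# Lock the toolbox with its key

## Task

Lock the steel toolbox: take the key from the wooden rack, feel it into the keyhole of the lock on the lid until it is fully home, turn it clockwise to its stop so that the bolt is thrown, turn it back home, draw it out and stand it in its slot in the rack again. Be gentle: never force the key, keep the gripper from pushing on the toolbox, and leave the other tools where they are.

Things in the scene. Friction and masses are not known exactly. Their poses are not given: they have to be found in the camera images.
- toolbox: Teal steel toolbox with two lids that meet in a seam, 200 (its x) x 344 (its y) x 120 mm high, heavy and fixed. Origin: centre of its underside; z up, y along its length and the seam, -x its near long side. A flat steel lock case, 56 (x) x 44 (y) x 30 mm high, sits on the near lid, a steel keeper beside it on the far lid.
- lock_mark (a point): -y end of the lock's adjusting range, level with the case's flat top, 150 mm above the bench, toolbox x = -34, y = -9 mm; axes as the toolbox. It is screwed down through long slots: the keyhole's centre (with case, bolt, keeper) lies anywhere from 2 to 16 mm from here along toolbox +y, at this x. Keyhole: square-edged upright slot 15.6 mm (x) by 5.2 mm (y) through the 6 mm cover plate.
- lock_floor (a point): 19 mm straight below lock_mark: height of the floor of the turning plug, on which the tip of a key that is fully home rests (it too lies 2 to 16 mm from here along +y). The plug's slot under the cover plate is 15.4 x 5.2 mm. Only with the tip within 3 mm of this floor is the bit clear under the plate and free to turn; turned away from home it is trapped under the plate.
- plug (a joint): Turn of the lock's plug about its vertical axis in rad: 0 home (slot along the toolbox's x, as at the start), grows clockwise seen from above, hard stop at 1.2. Turns at about 0.08 N m, stays where left. The key has about 0.12 rad of play in it either way, so the hand must go on to about 1.4 rad, until the torque rises, to reach the stop; over 0.25 N m forces the key.
- bolt (a joint): Travel of the steel bolt out of the lock case across the seam into the keeper, in m: 0 drawn back, about 0.012 when the plug has reached its stop. The plug only pushes it out; it stays thrown when the plug goes back.
- key: Key standing upright, bow up, 62 mm tall, 40 g. Origin: centre of the tip's underside; z up along the shank, x along the width of bit and bow; same after half a turn. From the tip up: steel double bit 14 (x) x 4 (y) x 10 mm high, round shank 4.4 mm, collar 10 mm wide at 30 to 34 mm, black bow 30 (x) x 10 (y) mm at 34 to 62 mm: grip it across its 10 mm, 48 mm above the tip.
- rack: Wooden bit rack 130 (x) x 70 (y) x 55 mm high, fixed; rows of short drill bits stand 10 mm proud near both x ends. Origin: centre of its underside, z up. The key stands in its slot at the start.
- rack_slot (a point): Mouth of the key's slot, in the middle of the rack's top, 55 mm above the bench; the slot is 16.4 (rack's x) by 6.4 mm (y) and 22 mm deep; the key fits with its x along the rack's x, its tip on the slot's floor 33 mm above the bench.
- screwdriver: Screwdriver, 120 mm, red handle, lying on the far lid of the toolbox. Leave alone.
- hammer: Hammer, 260 mm, lying on the bench beyond the work. Leave alone.
- tin: Small metal can, 60 mm across, 70 mm high, standing beside the rack. Leave alone.
There are look-alikes about, which are no part of the job. Of the things shaped like the key, the black one is meant.

How it is judged (in metres and radians):
On the way, in this order (a step that is already met when the one before it is completed fails the run):
1. The key is fully home in the lock (tip within 3.5 mm of the plug's floor) (x of key in the frame of toolbox between -0.038 and -0.03 m and y of key in the frame of toolbox between -0.011 and 0.011 m and z of key in the frame of toolbox below 0.1345 m), for 0.1 s.
2. The key, in the lock, has turned the plug to its stop (beyond 1.12 rad) and thrown the bolt (beyond 10.5 mm) (all of step 1 and value of joint plug above 1.12 rad and value of joint bolt above 0.0105 m), for 0.1 s.
3. The plug is back home (below 0.25 rad) with the key still in the lock (all of step 1 and value of joint plug below 0.25 rad), for 0.1 s.
At the end, for the whole second after the job is handed in: The plug is home (below 0.25 rad), the bolt thrown (beyond 10.5 mm), and the key stands released and still in the rack's slot: tip within 4 mm of the slot's centre along x and along y and at least 17 mm deep, leaning less than 0.25 rad (value of joint plug below 0.25 rad and value of joint bolt above 0.0105 m and x of key in the frame of rack_slot between -0.004 and 0.004 m and y of key in the frame of rack_slot between -0.004 and 0.004 m and z of key in the frame of rack_slot below -0.017 m and angle between key's own z axis and vertical below 0.25 rad and linear speed of key below 0.02 m/s); the robot touches nothing.
It fails at once if The key is forced: more than 60 N between key and toolbox or lock (contact force between key and toolbox above 60 N).
It fails at once if The gripper or arm pushes on the toolbox or lock with more than 10 N (contact force between any of the fingers, the arm and toolbox above 10 N).
It fails at once if The screwdriver is moved more than 20 mm (distance of screwdriver from where it was at the start of the episode above 0.02 m).
It fails at once if The hammer is moved more than 20 mm (distance of hammer from where it was at the start of the episode above 0.02 m).
It fails at once if The tin is moved more than 20 mm (distance of tin from where it was at the start of the episode above 0.02 m).
It also fails if it takes over 72 s, if anything falls off the work surface, if the arm or the gripper's body presses on something with over 40 N, if the wrist force passes 120 N, or if a joint passes its speed limit or range.

## Robot

A 6-joint arm with a two-finger parallel gripper is mounted at the origin on the work surface. World frame = base frame: x ahead of the robot, y to its left, z up, the work surface at z = 0. Lengths are in mm, angles in rad, forces in N, time in s.
With the tool pointing down it reaches from about 350 to 875 mm from the base axis. Payload 4.2 kg.
Tool frame: the origin (TCP) lies between the finger pads; the fingertips stand 25 mm ahead of it and the grasp point (between the pads) lies 6 mm ahead of it; z points along the fingers, y is the line along which they close (so a half turn about z gives the same grasp; the last joint's range is limited). The gripper opens to 85 mm and grips with 20 to 120 N. Pads are 22 mm wide; open, the fingers measure 114 mm over their backs; the gripper's body (76 mm by 85 mm) begins 54 mm behind the grasp point. The pads swing forward as they close: fully open they stand 13 mm farther back than shut.
Start: joints at [-0.961, 0.385, 0.008, 0, -1.194, -0.259], TCP at [214.795, -586.909, 256.312] pointing down, gripper open.
Joint ranges: [-3.14, 3.14], [-1.21, 2.06], [-1.07, 1.41], [-3.16, 2.05], [-2.99, -0.16], [-3.1, 3.1]. Speed limits (rad/s): [2.79, 2.79, 3.14, 3.14, 3.14, 3.14].

## Interface

Orientations are given as a unit quaternion [x, y, z, w].
In Python, from bench import read_state, imaging, workorder, nets gives the robot as it stands.
- The arm moves only by the tool apply_moves, never from a script. Its argument "rows" is a list of rows, each an object with "hand": the opening, from -1 (shut) to 1 (fully open); "delta_pos": the shift along the tool's x, y, z in mm, a list of three; "yaw": the turn about the tool's z in rad. A call has 1 to 12 rows; each row is the pose to reach, as a shift and turn from the pose commanded when the call began, along the tool's axes at that moment; what a row does not reach only later rows make up. A row lasts 1/12 s, in which the tool goes at most 41.7 mm and 7.16 degrees, less where a joint would pass 70% of its speed; a pose out of reach is approached as far as the arm can. A call with a gripper value outside its range is refused whole. The fingers move at their own pace and stop on an object; the grip force is fixed at half the most. Time passes only in rows, so rows that repeat a pose let the fingers close. It gives the time, the measured TCP pose, the force, the opening and the grip force at its end, in the units of the state.
- read_state(): the state, without advancing time (a new reading comes with each control period).
- imaging.get_image(name): name is "side" or "top" or "wrist"; returns a dict with "pixels" (384x512x3 uint8, red, green, blue), "fx", "fy", "cx", "cy" (pixels), "xyz" and "rotation" of the camera in the world. Camera axes: x right, y down, z forward; pixel columns grow to the right and rows downward; lengths in mm; the calibration is good to about 2 mm. The wrist camera is an equidistant fisheye: a pixel r from the principal point sees the ray r / f radians off the axis. A picture is of the moment at which its call begins. There is no depth.
- workorder.job_done(): hands the job in; it is judged then, once.
Trained networks look in the newest picture that a camera, given by its name, has taken for a name from the list of things; names that differ only in an ending like _2 or _b are one class to them, and where a whole thing is asked for, a point or a joint stands for the part that bears it (a point fixed in the world has none). Each returns a list of dicts, best first, with "score" (0 to 1); they miss things now and then, are a little off and sometimes report something else, mostly with a low value. They report only what shows in the picture. A call takes as long as a camera call. They do not tell look-alikes from the thing itself.
- nets.find_in(camera, query): "location" ([row, column] in pixels, amid what is visible of it).
- nets.pinpoint(camera, query): "location" ([row, column] in pixels: a listed point, or the origin of a listed thing).
The state is a dict: "clock": time; "joints": joint angles; "joint_vel": joint speeds; "joint_efforts": joint torques, N m; "position": TCP position; "ee_rot": TCP orientation; "contact_force": force on the tool from outside, world axes, zero at the start; "wrist_torque": the same for the moment, N m; "gripper_width": finger opening in mm; "grasp_force": force on a finger pad.
Only numpy, scipy, OpenCV 4.12 (cv2) and the standard library are available. Lean on these libraries where they do the work, as an engineer would, in place of code of your own. Each camera call takes 0.05 s, during which the arm holds its last target. There are 200 camera calls.

## Working session

There is one attempt and no reset: what is moved stays moved. The work goes in short steps, Python scripts to look and compute and a tool call to move; the robot and the scene stay as the last step left them, time stands still between calls to the robot, and variables do not carry over. Pictures are saved under pics/ and viewed, at most 10 in all, crops included, and the job is handed in when it is done.

Besides the shell and the picture viewer there is one more tool, called after "Emit:" as name(argument=value, ...), one argument or row to a line, values as JSON. apply_moves: Moves the arm, as the interface text tells. Its arguments: {"type":"object","properties":{"rows":{"type":"array"}},"required":["rows"]}

```bash
mkdir -p pics; cat > h.py <<'E'
import numpy as np, cv2
from bench import read_state, imaging, workorder, nets
from scipy.spatial.transform import Rotation as R
def rot(im):
    r=np.array(im["rotation"],float)
    return r if r.shape==(3,3) else R.from_quat(r).as_matrix()
def px2w(im,rc,z,fish=False):
    x=(rc[1]-im["cx"])/im["fx"]; y=(rc[0]-im["cy"])/im["fy"]
    if fish:
        t=np.hypot(x,y); s=np.sin(t)/t if t>1e-9 else 1; d=np.array([x*s,y*s,np.cos(t)])
    else: d=np.array([x,y,1.])
    d=rot(im)@d; c=np.array(im["xyz"],float)
    return c+d*(z-c[2])/d[2]
def w2px(im,p,fish=False):
    v=rot(im).T@(np.array(p,float)-np.array(im["xyz"],float))
    if fish:
        t=np.arctan2(np.hypot(v[0],v[1]),v[2]); h=np.hypot(v[0],v[1]); u=v[:2]/h*t
    else: u=v[:2]/v[2]
    return [im["cy"]+u[1]*im["fy"], im["cx"]+u[0]*im["fx"]]
E
python3 - <<'E'
from h import *
s=read_state(); print(s)
for c in ["top","side","wrist"]:
    im=imaging.get_image(c); cv2.imwrite(f"pics/{c}0.png",im["pixels"][:,:,::-1])
    print(c,im["fx"],im["cx"],im["cy"],im["xyz"],np.round(im["rotation"],3).tolist())
    for q,z in [("toolbox",0),("lock_mark",150),("key",33),("rack",0),("rack_slot",55),("tin",0)]:
        for d in nets.pinpoint(c,q)[:3]:
            print(q,round(d["score"],2),np.round(d["location"],1),np.round(px2w(im,d["location"],z,c=="wrist"),1))
a=[cv2.imread(f"pics/{c}0.png") for c in["top","side"]]
E
```

```text
{'clock': 0.0, 'joints': array([-9.61428410e-01,  3.85577542e-01,  6.60727940e-03, -4.85081091e-04,
       -1.19399307e+00, -2.58608741e-01]), 'joint_vel': array([ 0.00202185, -0.00251146, -0.00158996, -0.00072394, -0.00142801,
       -0.00060518]), 'joint_efforts': array([ 5.73446596e-04, -3.92289233e+01,  1.88404083e+01,  4.18617189e+00,
       -4.57664268e-03, -9.93366882e-06]), 'position': array([ 214.59495624, -586.4373444 ,  255.20365978]), 'ee_rot': array([-1.74393693e-01,  9.84675386e-01,  1.07785080e-03, -2.51075741e-04]), 'contact_force': array([ 0.09216478,  0.26262712, -0.02128807]), 'wrist_torque': array([0.04168303, 0.01257308, 0.01235924]), 'grasp_force': 0.0, 'gripper_width': 85.4567020582424}
top 408.1655156021123 251.8858174125273 186.52597436408394 [ 524.21000308  -12.47176242 1102.37246474] [-0.698, 0.715, -0.032, 0.02]
toolbox 0.68 [220.4 176.1] [519.1 172.8   0. ]
lock_mark 0.71 [236.2 174.1] [483.5 152.6 150. ]
key 0.6 [211.3 319.7] [ 533.6 -208.5   33. ]
key 0.5 [202.8 363.3] [ 553.1 -324.3   33. ]
key 0.5 [229.4 268.8] [489.8 -73.5  33. ]
rack 0.62 [214.6 320
[... 167 characters left out ...]
2.1297188713263 [ 526.57729432 -686.77089767  781.83115837] [0.925, -0.045, 0.018, -0.377]
toolbox 0.77 [170.6 223.7] [517.5 173.9   0. ]
toolbox 0.43 [279.1 237.9] [ 534.8 -207.     0. ]
lock_mark 0.77 [135.2 210.1] [488.4 155.1 150. ]
key 0.67 [325.  220.6] [ 491.8 -331.2   33. ]
key 0.51 [333.7 253.3] [ 556.9 -356.    33. ]
key 0.51 [243.4 254.9] [ 582.4 -132.2   33. ]
rack_slot 0.68 [265.6 239.2] [ 539.5 -206.4   55. ]
tin 0.76 [273.2 189.8] [ 422.  -179.8    0. ]
wrist 297.3186396354542 251.9046424047349 190.40735512420144 [ 137.31223843 -614.73352631  375.53980122] [0.565, 0.809, 0.133, 0.093]
toolbox 0.63 [361.2 474.6] [510.2 167.6   0. ]
rack 0.73 [361.6 369.2] [ 528.  -210.7    0. ]
```

View pics/top0.png

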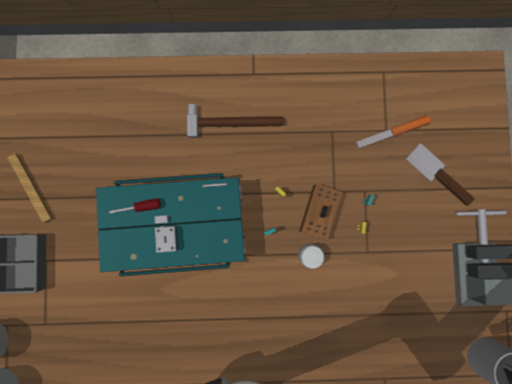

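View pics/side0.png

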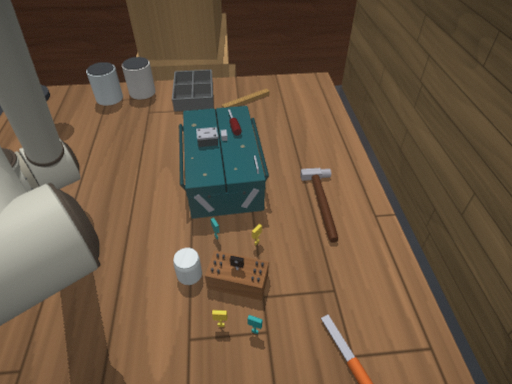

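The black key stands in the rack around top (211,324), and the lock case is on the near lid at top (239,165). I'll go above the rack for a closer wrist view.

Emit:
apply_moves(
  rows=[
    {"hand":1,"delta_pos":[-36,21,0],"yaw":0.1},
    {"hand":1,"delta_pos":[-72,42,0],"yaw":0.2},
    {"hand":1,"delta_pos":[-108,63,0],"yaw":0.3},
    {"hand":1,"delta_pos":[-144,84,0],"yaw":0.4},
    {"hand":1,"delta_pos":[-180,104,0],"yaw":0.5},
    {"hand":1,"delta_pos":[-216,125,0],"yaw":0.6},
    {"hand":1,"delta_pos":[-252,146,0],"yaw":0.66},
    {"hand":1,"delta_pos":[-288,167,0],"yaw":0.66},
    {"hand":1,"delta_pos":[-324,188,0],"yaw":0.66},
    {"hand":1,"delta_pos":[-360,208,0],"yaw":0.66},
    {"hand":1,"delta_pos":[-394,227,0],"yaw":0.66},
    {"hand":1,"delta_pos":[-426,245,0],"yaw":0.66},
  ],
)

```text
clock: 2.05
position: [531.9, -208.4, 256.6]
ee_rot: [0.154, 0.988, -0.0, 0.0]
contact_force: [-0.1, -0.5, -1.2]
gripper_width: 85.3
grasp_force: 0.0
```

```bash
python3 - <<'E'
from h import *
s=read_state(); print(s["clock"],s["position"],s["ee_rot"],s["joints"])
im=imaging.get_image("wrist"); cv2.imwrite("pics/w1.png",cv2.resize(im["pixels"][:,:,::-1],None,fx=1.5,fy=1.5,interpolation=cv2.INTER_CUBIC))
print(im["xyz"],np.round(rot(im),3).tolist(), R.from_quat(s["ee_rot"]).as_matrix().round(3).tolist())
for q,z in [("key",33),("rack",0),("rack_slot",55),("toolbox",0),("lock_mark",150),("lock_floor",131)]:
    for d in nets.pinpoint("wrist",q)[:3]:
        print(q,round(d["score"],2),np.round(d["location"],1),np.round(px2w(im,d["location"],z,True),1))
E
```

```text
2.05 [ 531.88567363 -208.41195572  256.64859422] [ 1.53542285e-01  9.88142014e-01 -7.96905842e-06  3.55860281e-04] [-8.99025372e-02  2.92990771e-01 -1.27254336e-01  6.74937440e-05
 -1.14984199e+00 -1.78922552e+00]
[ 453.17271566 -182.64314153  375.79502401] [[0.304, 0.902, 0.307], [0.953, -0.288, -0.098], [-0.001, 0.322, -0.947]] [[-0.953, 0.303, 0.001], [0.303, 0.953, -0.0], [-0.001, 0.0, -1.0]]
key 0.91 [ 94.8 339.2] [483.  -85.6  33. ]
key 0.76 [203.5 169.4] [ 549.1 -323.5   33. ]
key 0.68 [153.5 162.2] [ 486.2 -307.3   33. ]
rack 0.96 [156.1 253.2] [ 530.8 -205.9    0. ]
rack_slot 0.66 [167.7 251.9] [ 531.6 -207.9   55. ]
toolbox 0.87 [ 81.9 484.1] [515.1 174.1   0. ]
```

View pics/w1.png

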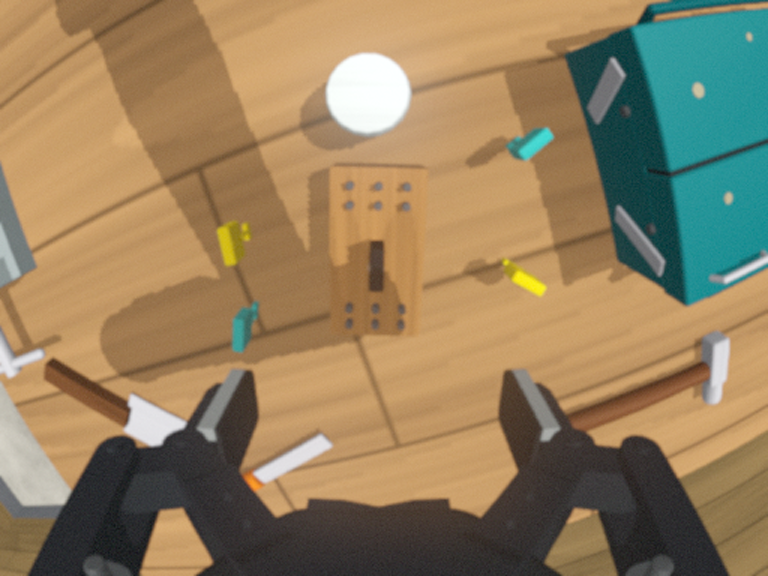

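The rack lies upright in the middle of the picture, its corners near (330,165), (427,168), (416,334) and (330,332). The black bow is at about (377,266), and the open fingers are below. Next I'll measure the pose from these features.

```bash
python3 - <<'E'
from h import *
im=imaging.get_image("wrist"); p=im["pixels"].astype(int)
sub=p[140:215,232:272].max(2)
m=(sub<70).astype(np.uint8); n,l,st,c=cv2.connectedComponentsWithStats(m)
i=1+np.argmax(st[1:,4]); ys,xs=np.where(l==i); ys+=140; xs+=232
print(st[i],ys.min(),ys.max())
r,_s,a=cv2.minAreaRect(np.stack([xs,ys],1).astype(np.float32)); print(r,_s,a)
print("rowmeans",[(y,xs[ys==y].mean().round(1),(ys==y).sum()) for y in range(ys.min(),ys.max()+1)])
f=lambda X,Y,z:px2w(im,((Y+.5)/1.5-.5,(X+.5)/1.5-.5),z,True)[:2].round(1)
C=[f(330,165,55),f(427,168,55),f(416,334,55),f(330,332,55)]; print(C,np.mean(C,0))
top=px2w(im,(ys.min(),xs[ys==ys.min()].mean()),95,True); bot=px2w(im,(ys.max(),xs[ys==ys.max()].mean()),95,True)
print("bow z95",top,bot,np.degrees(np.arctan2(*(bot-top)[1::-1])))
# bits in rack: dark-grey
for a,b in [((348,186),(348,323)),((377,186),(375,323)),((406,187),(401,324))]:
    A,B=f(*a,65),f(*b,65); print(A,B,np.degrees(np.arctan2(*(B-A)[::-1])))
for nm,z in (("top",95),("side",95)):
    q=imaging.get_image(nm); g=q["pixels"].astype(int)
    e=w2px(q,(532,-208,93)); r0,c0=map(int,e); w=g[r0-9:r0+10,c0-9:c0+10].max(2); yy,xx=np.where(w<45); print(nm,e,len(yy), px2w(q,(yy.mean()+r0-9,xx.mean()+c0-9),z if nm=="top" else 86) if len(yy) else w.min())
E
```

```text
Traceback (most recent call last):
ValueError: attempt to get argmax of an empty sequence
```

```bash
python3 - <<'E'
from h import *
im=imaging.get_image("wrist"); p=im["pixels"].astype(int)
sub=p[155:200,242:262].max(2).astype(np.uint8); print(sub.min(),np.median(sub),p.max())
t,m=cv2.threshold(sub,0,1,cv2.THRESH_BINARY_INV+cv2.THRESH_OTSU); print(t)
n,l,st,c=cv2.connectedComponentsWithStats(m)
i=1+np.argmax(st[1:,4]); ys,xs=np.where(l==i); ys+=155; xs+=242
print("rowmeans",[(int(y),float(xs[ys==y].mean().round(1)),int((ys==y).sum())) for y in range(ys.min(),ys.max()+1)])
f=lambda X,Y,z:px2w(im,((Y+.5)/1.5-.5,(X+.5)/1.5-.5),z,True)[:2].round(1)
C=[f(330,165,55),f(427,168,55),f(416,334,55),f(330,332,55)]; print(C,np.mean(C,0))
A=px2w(im,(ys.min(),xs[ys<=ys.min()+6].mean()),95,True); B=px2w(im,(ys.max(),xs[ys>=ys.max()-6].mean()),95,True)
print("bow z95",A,B,(A+B)/2,np.linalg.norm(A-B),np.degrees(np.arctan2(*(B-A)[1::-1])))
for a,b in [((348,186),(348,323)),((377,186),(375,323)),((406,187),(401,324))]:
    A,B=f(*a,65),f(*b,65); print(A,B,np.degrees(np.arctan2(*(B-A)[::-1])))
for nm,z in (("top",95),("side",86)):
    q=imaging.get_image(nm); g=q["pixels"].astype(int)
    r0,c0=map(int,w2px(q,(532,-208,93))); w=g[r0-12:r0+13,c0-12:c0+13].max(2); yy,xx=np.where(w<w.min()+25); print(nm,r0,c0,w.min(),len(yy), px2w(q,(yy.mean()+r0-12,xx.mean()+c0-12),z))
E
```

```text
76 150.0 255
128.0
rowmeans [(162, 253.5, 8), (163, 254.0, 9), (164, 254.0, 9), (165, 254.0, 9), (166, 254.0, 9), (167, 254.0, 9), (168, 253.5, 10), (169, 253.5, 10), (170, 254.0, 11), (171, 253.5, 10), (172, 253.5, 10), (173, 253.5, 10), (174, 253.5, 10), (175, 253.5, 10), (176, 253.5, 10), (177, 253.5, 10), (178, 253.5, 10), (179, 253.5, 10), (180, 253.5, 10), (181, 253.5, 10), (182, 253.5, 10), (183, 253.5, 10), (184, 253.5, 10), (185, 254.0, 11), (186, 254.0, 11), (187, 254.0, 11), (188, 253.5, 10), (189, 253.5, 10), (190, 254.0, 11), (191, 253.5, 10), (192, 254.0, 11), (193, 253.5, 10), (194, 254.0, 9), (195, 254.0, 7)]
[array([ 457.6, -223.7]), array([ 480.8, -158.4]), array([ 602.4, -202.7]), array([ 579.9, -267.1])] [ 530.175 -212.975]
bow z95 [ 514.83607767 -204.07678512   95.        ] [ 547.11027896 -214.47619548   95.        ] [ 530.97317831 -209.2764903    95.        ] 33.908285191757535 -17.860006417541328
[ 475.4 -215.4] [ 573.  -248.8] -18.89161918523766
[ 481.6 -196.2] [ 579.2 -229.3] -18.733819463430944
[ 488.4 -177.2] [ 586.1 -210.7] -18.92614371683626
top 211 323 57 101 [ 534.96703976 -179.788978     95.        ]
side 256 235 31 103 [ 534.19414448 -215.4228914    86.        ]
```

Emit:
apply_moves(
  rows=[
    {"hand":1,"delta_pos":[0,-1,35],"yaw":0.02},
    {"hand":1,"delta_pos":[0,-2,70],"yaw":0.02},
    {"hand":0.0,"delta_pos":[0,-2,105],"yaw":0.02},
    {"hand":0.0,"delta_pos":[0,-2,105],"yaw":0.02},
    {"hand":0.0,"delta_pos":[0,-2,105],"yaw":0.02},
  ],
)

```text
clock: 3.02
position: [529.1, -212.9, 150.4]
ee_rot: [0.164, 0.986, -0.0, -0.002]
contact_force: [0.5, 0.4, 0.8]
gripper_width: 51.6
grasp_force: 0.0
```

```bash
python3 - <<'E'
from h import *
s=read_state(); print(s["clock"],s["position"],s["ee_rot"],s["gripper_width"])
im=imaging.get_image("wrist"); cv2.imwrite("pics/w2.png",cv2.resize(im["pixels"][100:384,120:392,::-1],None,fx=2.5,fy=2,interpolation=cv2.INTER_CUBIC))
T=R.from_quat(s["ee_rot"]).as_matrix(); 
for o in([0,0,6],[0,0,25]): print(w2px(im,s["position"]+T@np.array(o),True))
print(w2px(im,(530.7,-212.5,95),True))
E
```

```text
3.0167 [ 529.12900092 -212.88046982  150.39926736] [ 1.64044580e-01  9.86450968e-01 -4.10106240e-04 -1.92211924e-03] 51.59559710210734
[np.float64(266.8320293730027), np.float64(250.74372531608813)]
[np.float64(248.0839368755086), np.float64(250.88442195860648)]
[np.float64(226.9503743712306), np.float64(252.52301940294947)]
```

View pics/w2.png

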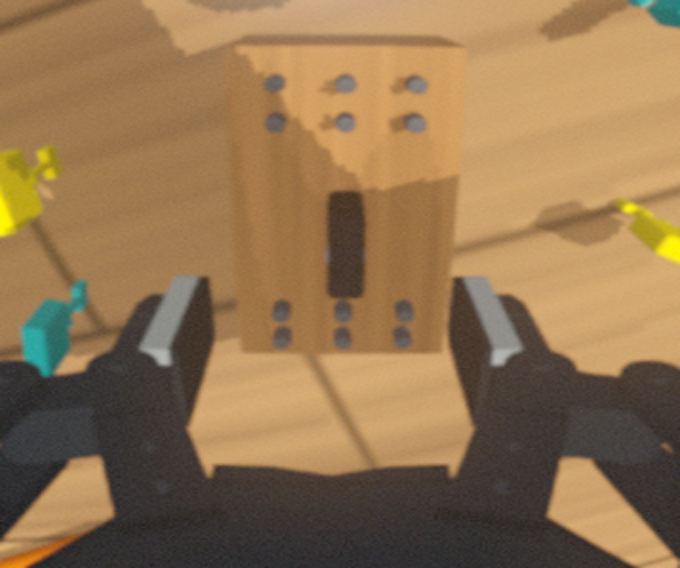

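The bow is at crop (346,244), while the mid-line between the fingers is at about X=331. That puts the key several mm to the right, so I'll refine it from a settled picture.

```bash
python3 - <<'E'
from h import *
for k in range(3):
    im=imaging.get_image("wrist"); s=read_state(); print(s["clock"],s["position"].round(1),np.round(im["xyz"],1))
T=R.from_quat(s["ee_rot"]).as_matrix()
p=im["pixels"].astype(int).max(2)
for r in (205,215,225,235,243): print(r,p[r,246:270].tolist())
print("col258",[(r,int(p[r,257:260].mean())) for r in range(186,256,2)])
for rc in [(248.5,258.4),(195,258.4),(221.8,258.4)]:
    w=px2w(im,rc,95,True); print(w.round(1),(T.T@(w-s["position"])).round(1))
for X,Y in [(275,84),(416,84),(282,338),(402,338)]:
    w=px2w(im,(100+Y/2,120+X/2.5),65,True); print(w.round(1),(T.T@(w-s["position"])).round(1))
E
```

```text
3.1167 [ 531.5 -213.1  153.6] [ 452.6 -185.5  271.6]
3.1667 [ 531.7 -212.9  154. ] [ 453.  -185.5  272.5]
3.2167 [ 531.6 -212.8  154. ] [ 453.1 -185.4  272.8]
205 [155, 153, 144, 125, 94, 76, 80, 78, 77, 72, 76, 79, 80, 76, 74, 78, 77, 89, 112, 137, 154, 154, 157, 159]
215 [153, 154, 148, 124, 95, 75, 74, 78, 73, 76, 72, 79, 74, 77, 76, 77, 77, 89, 117, 143, 154, 159, 160, 157]
225 [154, 153, 149, 123, 90, 73, 73, 72, 74, 71, 73, 75, 76, 74, 73, 72, 74, 88, 120, 144, 154, 161, 158, 160]
235 [154, 153, 148, 122, 89, 72, 74, 75, 75, 76, 75, 72, 76, 72, 75, 73, 72, 96, 137, 150, 156, 158, 160, 162]
243 [156, 156, 158, 155, 153, 154, 150, 142, 131, 120, 124, 130, 139, 142, 142, 142, 146, 154, 157, 157, 155, 161, 160, 161]
col258 [(186, 168), (188, 154), (190, 100), (192, 78), (194, 77), (196, 77), (198, 78), (200, 76), (202, 77), (204, 78), (206, 78), (208, 75), (210, 75), (212, 77), (214, 73), (216, 75), (218, 75), (220, 73), (222, 73), (224, 73), (226, 74), (228, 76), (230, 76), (232, 75), (234, 77), (236, 76), (238, 74), (240, 75), (242, 111), (244, 142), (246, 116), (248, 106), (250, 110), (252, 117), (254, 133)]
[ 552.6 -214.7   95. ] [-20.1   4.9  59.2]
[ 515.4 -202.4   95. ] [19.1  4.6 59. ]
[ 533.2 -208.3   95. ] [ 0.3  4.7 59. ]
[ 481.6 -211.6   65. ] [ 48.2 -15.1  88.8]
[ 494.4 -173.7   65. ] [48.3 24.9 88.8]
[ 581.5 -246.2   65. ] [-57.6 -15.6  89.3]
[ 594.7 -208.2   65. ] [-57.7  24.6  89.4]
```

Emit:
apply_moves(
  rows=[
    {"hand":0.0,"delta_pos":[0,1.4,25],"yaw":0},
    {"hand":0.0,"delta_pos":[0,2.8,45],"yaw":0},
    {"hand":0.0,"delta_pos":[0,2.8,60],"yaw":0},
    {"hand":-0.5,"delta_pos":[0,2.8,65],"yaw":0},
    {"hand":-0.5,"delta_pos":[0,2.8,65],"yaw":0},
    {"hand":-0.5,"delta_pos":[0,2.8,65],"yaw":0},
    {"hand":-0.5,"delta_pos":[0,2.8,65],"yaw":0},
  ],
)

```text
clock: 3.8
position: [532.2, -209.9, 88.1]
ee_rot: [0.164, 0.987, -0.0, 0.002]
contact_force: [0.7, -0.6, 0.8]
gripper_width: 21.3
grasp_force: 0.0
```

```bash
python3 - <<'E'
from h import *
im=imaging.get_image("wrist");s=read_state(); print(s["clock"],s["position"],s["ee_rot"],s["gripper_width"],s["contact_force"])
cv2.imwrite("pics/w3.png",cv2.resize(im["pixels"][190:330,180:330,::-1],None,fx=4,fy=4,interpolation=cv2.INTER_CUBIC))
E
```

```text
3.85 [ 532.03109259 -209.89421341   87.97824402] [ 1.63747311e-01  9.86500949e-01 -1.16343629e-05  1.64196863e-03] 21.484107290428742 [ 0.41083323  0.39623076 -0.55933997]
```

View pics/w3.png

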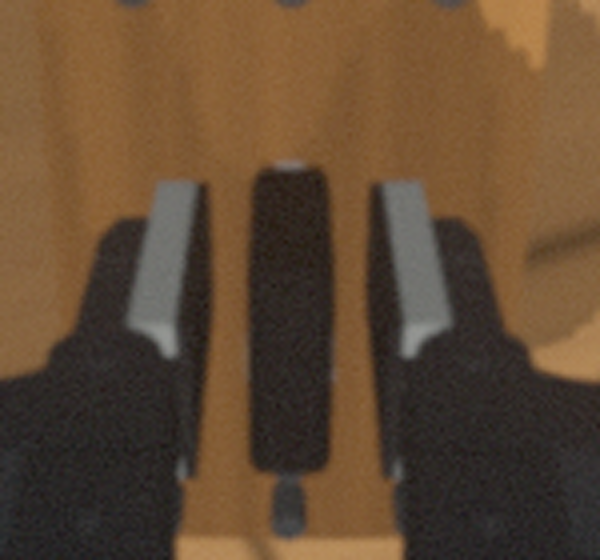

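The bow (X 250–332) is centred between the pads (208 and 375), so I'm closing.

Emit:
apply_moves(
  rows=[
    {"hand":-1,"delta_pos":[0,0,0.5],"yaw":0},
    {"hand":-1,"delta_pos":[0,0,0.5],"yaw":0},
    {"hand":-1,"delta_pos":[0,0,0.5],"yaw":0},
    {"hand":-1,"delta_pos":[0,0,0.5],"yaw":0},
    {"hand":-1,"delta_pos":[0,0,0.5],"yaw":0},
    {"hand":-1,"delta_pos":[0,0,0.5],"yaw":0},
  ],
)

```text
clock: 4.35
position: [531.8, -209.8, 87.2]
ee_rot: [0.164, 0.987, -0.0, 0.001]
contact_force: [-0.9, 0.1, 6.4]
gripper_width: 9.0
grasp_force: 59.5
```

```bash
python3 - <<'E'
from h import *
P=[]
for k in range(4):
    imaging.get_image("wrist"); s=read_state(); P.append(s["position"])
print(s["clock"],np.array(P).round(2),s["ee_rot"],s["gripper_width"],s["grasp_force"],s["contact_force"],s["wrist_torque"],s["joints"])
E
```

```text
4.55 [[ 531.78 -209.84   87.17]
 [ 531.83 -209.84   87.23]
 [ 531.78 -209.85   87.17]
 [ 531.77 -209.83   87.18]] [ 1.63557327e-01  9.86533147e-01 -1.43785533e-04  1.15334131e-03] 9.042442799393235 59.49989318847656 [-0.2165672   1.29421835  5.45529185] [0.2302512  0.21326524 0.01806498] [-9.23055720e-02  4.70481872e-01 -3.35432183e-01  6.55380874e-04
 -7.62602355e-01 -1.80755527e+00]
```

Emit:
apply_moves(
  rows=[
    {"hand":-1,"delta_pos":[0,0,-10],"yaw":0},
    {"hand":-1,"delta_pos":[0,0,-35],"yaw":0},
    {"hand":-1,"delta_pos":[0,0,-70],"yaw":0},
    {"hand":-1,"delta_pos":[0,0,-105],"yaw":0},
    {"hand":-1,"delta_pos":[8,16,-140],"yaw":-0.05},
    {"hand":-1,"delta_pos":[20,42,-165],"yaw":-0.12},
    {"hand":-1,"delta_pos":[37,76,-170],"yaw":-0.2},
    {"hand":-1,"delta_pos":[54,111,-170],"yaw":-0.3},
    {"hand":-1,"delta_pos":[71,146,-170],"yaw":-0.38},
    {"hand":-1,"delta_pos":[88,181,-170],"yaw":-0.38},
    {"hand":-1,"delta_pos":[105,216,-170],"yaw":-0.38},
    {"hand":-1,"delta_pos":[120,247,-170],"yaw":-0.38},
  ],
)

```text
clock: 5.55
position: [496.2, 64.7, 256.3]
ee_rot: [-0.026, 1.0, 0.0, -0.0]
contact_force: [0.4, -0.6, -0.9]
gripper_width: 9.2
grasp_force: 59.3
```

```bash
python3 - <<'E'
from h import *
for k in range(5): im=imaging.get_image("wrist")
s=read_state(); print(s["clock"],s["position"],s["ee_rot"],s["gripper_width"],s["contact_force"],R.from_quat(s["ee_rot"]).as_matrix().round(4).tolist())
cv2.imwrite("pics/w4.png",cv2.resize(im["pixels"][:,:,::-1],None,fx=1.5,fy=1.5,interpolation=cv2.INTER_CUBIC))
for q,z in [("toolbox",0),("lock_mark",150),("lock_floor",131)]:
    for d in nets.pinpoint("wrist",q)[:3]:
        print(q,round(d["score"],2),np.round(d["location"],1),np.round(px2w(im,d["location"],z,True),1))
E
```

```text
5.8 [496.89489493  62.81262434 255.8967864 ] [-2.56736511e-02  9.99670344e-01 -5.63988391e-05 -2.53349773e-04] 9.0018908311355 [-0.65561405 -0.09919634 -0.79076627] [[-0.9987, -0.0513, -0.0005], [-0.0513, 0.9987, -0.0001], [0.0005, -0.0001, -1.0]]
toolbox 0.95 [171.  331.1] [508.3 170.6   0. ]
lock_mark 0.86 [180.1 367. ] [476.5 159.  150. ]
lock_floor 0.89 [177.5 360.1] [479.7 160.1 131. ]
```

View pics/w4.png

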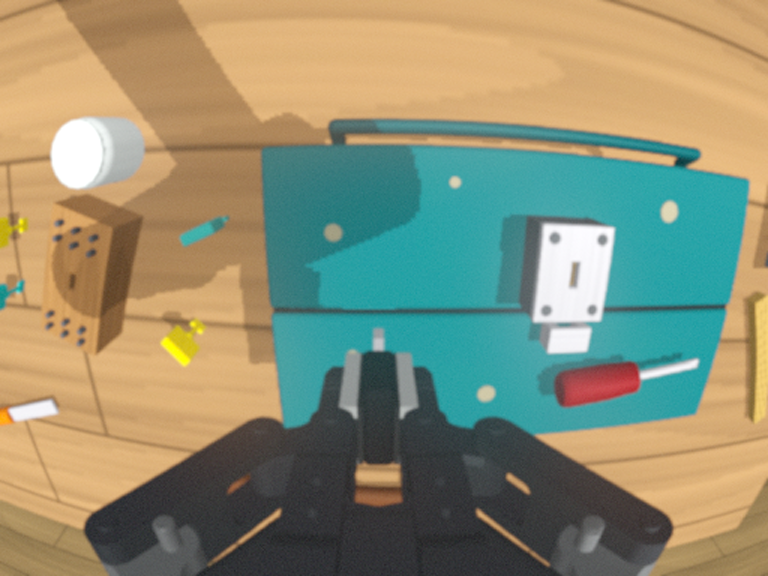

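The keyhole shows at about (575,274) in the lock case, the seam runs from (272,310) to (726,305), and the key is still held. Next I'll compute positions.

```bash
python3 - <<'E'
from h import *
im=imaging.get_image("wrist"); s=read_state(); T=R.from_quat(s["ee_rot"]).as_matrix()
f=lambda X,Y,z:px2w(im,((Y+.5)/1.5-.5,(X+.5)/1.5-.5),z,True)
for n,X,Y,z in [("hole",575,274,150),("L",540,223,150),("L",614,228,150),("L",605,321,150),("L",531,319,150),("seam",272,310,120),("seam",726,305,120),("nl",262,148,120),("nr",748,180,120)]:
    w=f(X,Y,z); print(n,w.round(1),(T.T@(w-s["position"])).round(1))
print(s["position"].round(1), w2px(im,s["position"]+T@[0,0,54],True))
a,b=f(272,310,120),f(726,305,120); print(np.degrees(np.arctan2(*(b-a)[1::-1]))-90)
a,b=f(262,148,120),f(748,180,120); print(np.degrees(np.arctan2(*(b-a)[1::-1]))-90)
E
```

```text
hole [478.5 172.6 150. ] [ 13.3 111.7 105.8]
L [451.3 146.6 150. ] [ 41.7  87.  105.8]
L [450.  193.3 150. ] [ 40.8 133.7 105.8]
L [506.6 199.6 150. ] [-16.1 137.3 105.8]
L [506.6 150.  150. ] [-13.7  87.7 105.8]
seam [520.3  -3.4 120. ] [-19.9 -66.1 135.8]
seam [503.6 334.3 120. ] [-19.7 271.9 135.7]
nl [420.7  -8.4 120. ] [ 79.9 -66.3 135.8]
nr [405.6 330.5 120. ] [ 78.4 273.  135.8]
[497.3  61.7 255.8] [np.float64(225.46703350107634), np.float64(251.0949434965546)]
2.8294057004087136
2.5523955896060784
```

Emit:
apply_moves(
  rows=[
    {"hand":-1,"delta_pos":[4,30,0],"yaw":0},
    {"hand":-1,"delta_pos":[8,65,0],"yaw":0},
    {"hand":-1,"delta_pos":[12,98,10],"yaw":0},
    {"hand":-1,"delta_pos":[13,112,25],"yaw":0.003},
    {"hand":-1,"delta_pos":[13,112,37],"yaw":0.003},
    {"hand":-1,"delta_pos":[13,112,37],"yaw":0.003},
    {"hand":-1,"delta_pos":[13,112,37],"yaw":0.003},
  ],
)

```text
clock: 6.58
position: [478.6, 173.2, 218.4]
ee_rot: [-0.023, 1.0, -0.001, -0.001]
contact_force: [-0.0, -0.2, -0.5]
gripper_width: 9.0
grasp_force: 59.4
```

```bash
python3 - <<'E'
from h import *
for k in range(5): im=imaging.get_image("wrist")
s=read_state(); print(s["clock"],s["position"],s["ee_rot"],s["gripper_width"],s["contact_force"],s["wrist_torque"]); T=R.from_quat(s["ee_rot"]).as_matrix()
cv2.imwrite("pics/w5.png",cv2.resize(im["pixels"][130:280,180:330,::-1],None,fx=4,fy=4,interpolation=cv2.INTER_CUBIC))
r=np.array(w2px(im,s["position"]+T@[0,0,54.2],True)); print("tip",(r-[130,180])*4)
E
```

```text
6.8333 [479.12351901 173.59826579 219.72578462] [-2.33167676e-02  9.99727726e-01  4.68693354e-04  7.62882554e-04] 9.196075355663584 [-0.50861566  0.25364065 -0.74739148] [-0.01872376  0.01180868 -0.04253545]
tip [380.18437762 285.05106972]
```

View pics/w5.png

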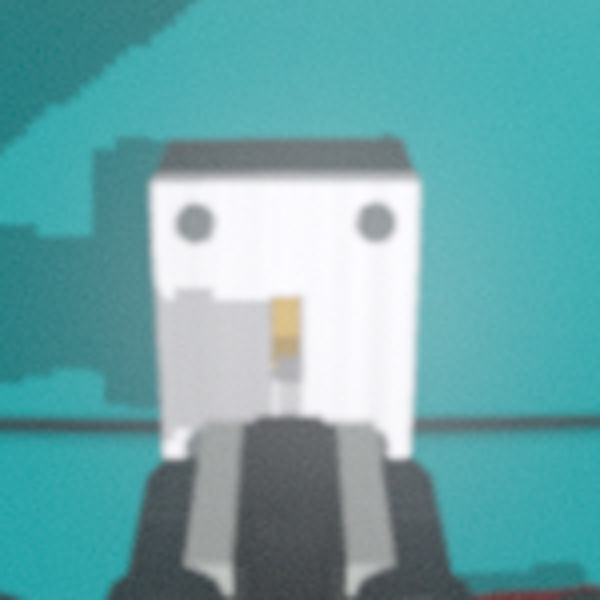

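The brass-floored keyhole shows at X 271–301 with its near edge at Y 297. The key bit hangs in front of it at X 277–300 with its tip at Y≈357, so it is almost aligned in y. Next I'll get sub-pixel values.

```bash
python3 - <<'E'
from h import *
im=np.mean([imaging.get_image("wrist")["pixels"].astype(float) for k in range(4)],0)
q=imaging.get_image("wrist"); s=read_state(); T=R.from_quat(s["ee_rot"]).as_matrix(); print(s["position"].round(2))
def edges(v,off):
    lo,hi=v.min(),max(v[0],v[-1]); h=(np.minimum(v[0],v[-1])+lo)/2; i=np.where(v<h)[0]; a,b=i[0],i[-1]
    return off+a-1+(v[a-1]-h)/(v[a-1]-v[a]), off+b+(h-v[b])/(v[b+1]-v[b])
B=im[:,:,2]
for r in range(206,224,2): print(r,B[r,243:260].round().astype(int).tolist())
print("col",[(r,im[r,251:254].mean(0).round().astype(int).tolist()) for r in range(200,232)])
for e,z in [((203.8,251.6),150),((219.0,251.6),s["position"][2]-54.2)]:
    w=px2w(q,e,z,True); print((T.T@(w-s["position"])).round(2))
E
```

```text
[478.69 173.89 219.1 ]
206 [216, 219, 219, 211, 187, 158, 142, 143, 142, 142, 150, 181, 220, 243, 252, 253, 253]
208 [208, 210, 209, 201, 180, 152, 140, 138, 140, 141, 147, 180, 220, 243, 252, 253, 252]
210 [209, 210, 209, 202, 180, 153, 140, 138, 141, 140, 146, 180, 221, 244, 251, 252, 252]
212 [208, 210, 209, 202, 181, 154, 141, 140, 140, 139, 148, 178, 221, 243, 250, 252, 252]
214 [208, 209, 208, 202, 180, 153, 137, 137, 136, 135, 143, 179, 219, 242, 250, 252, 253]
216 [209, 208, 208, 202, 180, 150, 132, 132, 129, 129, 141, 175, 218, 242, 250, 252, 252]
218 [208, 208, 208, 202, 182, 155, 143, 146, 147, 148, 153, 180, 218, 241, 250, 252, 252]
220 [208, 208, 208, 202, 183, 164, 166, 176, 179, 178, 180, 193, 219, 240, 249, 252, 251]
222 [207, 209, 209, 204, 192, 180, 178, 181, 182, 181, 183, 194, 219, 240, 249, 250, 252]
col [(200, [251, 251, 254]), (201, [251, 251, 254]), (202, [250, 250, 253]), (203, [244, 242, 242]), (204, [232, 223, 213]), (205, [221, 202, 170]), (206, [217, 193, 145]), (207, [217, 193, 142]), (208, [218, 194, 143]), (209, [220, 195, 143]), (210, [220, 194, 142]), (211, [219, 193, 142]), (212, [218, 193, 142]), (213, [216, 191, 141]), (214, [208, 184, 138]), (215, [195, 174, 134]), (216, [189, 169, 133]), (217, [189, 170, 136]), (218, [186, 172, 149]), (219, [182, 176, 169]), (220, [178, 177, 179]), (221, [178, 178, 182]), (222, [178, 179, 182]), (223, [178, 178, 182]), (224, [180, 180, 184]), (225, [192, 191, 195]), (226, [204, 204, 208]), (227, [209, 209, 212]), (228, [209, 210, 213]), (229, [209, 209, 213]), (230, [209, 209, 212]), (231, [208, 208, 211])]
[ 8.97  0.25 69.09]
[ 4.34  0.27 54.2 ]
```

Emit:
apply_moves(
  rows=[
    {"hand":-1,"delta_pos":[1.7,-0.3,0],"yaw":0},
    {"hand":-1,"delta_pos":[3.4,-0.7,4],"yaw":0},
    {"hand":-1,"delta_pos":[3.4,-0.7,8],"yaw":0},
    {"hand":-1,"delta_pos":[3.4,-0.7,10],"yaw":0},
    {"hand":-1,"delta_pos":[3.4,-0.7,10],"yaw":0},
    {"hand":-1,"delta_pos":[3.4,-0.7,10],"yaw":0},
  ],
)

```text
clock: 7.58
position: [475.1, 173.1, 208.5]
ee_rot: [-0.024, 1.0, -0.0, -0.0]
contact_force: [-0.4, -0.6, -0.8]
gripper_width: 9.5
grasp_force: 59.4
```

```bash
python3 - <<'E'
from h import *
for k in range(3): imaging.get_image("wrist")
im=np.mean([imaging.get_image("wrist")["pixels"].astype(float) for k in range(4)],0)
q=imaging.get_image("wrist"); s=read_state(); T=R.from_quat(s["ee_rot"]).as_matrix(); print(s["clock"],s["position"].round(2),s["contact_force"],2*np.arctan2(s["ee_rot"][0],s["ee_rot"][1])*-57.3)
cv2.imwrite("pics/w6.png",cv2.resize(im[190:250,215:290,::-1],None,fx=8,fy=8,interpolation=cv2.INTER_CUBIC))
for r in range(206,232,2): print(r,im[r,243:262,2].round().astype(int).tolist())
print("col",[(r,im[r,251:254].mean(0).round().astype(int).tolist()) for r in range(200,232)])
for e,z in [((204,251),150),((219,251),150)]:
    w=px2w(q,e,z,True); print((T.T@(w-s["position"])).round(2))
E
```

```text
7.9833 [475.28 173.21 208.89] [-0.59455886  0.07089455 -1.08339553] 2.7389255726065476
206 [252, 252, 253, 254, 254, 254, 254, 255, 255, 255, 255, 254, 254, 254, 254, 254, 254, 254, 254]
208 [246, 244, 242, 244, 244, 244, 245, 250, 254, 255, 254, 254, 254, 254, 254, 254, 254, 254, 254]
210 [226, 216, 211, 212, 212, 212, 221, 238, 250, 254, 253, 253, 253, 254, 254, 254, 254, 254, 254]
212 [208, 209, 210, 212, 212, 211, 213, 219, 224, 226, 226, 225, 230, 242, 250, 253, 254, 254, 254]
214 [208, 208, 210, 209, 208, 208, 206, 207, 208, 208, 207, 209, 218, 237, 249, 253, 253, 254, 254]
216 [208, 208, 208, 204, 187, 168, 158, 157, 158, 158, 160, 166, 194, 228, 247, 253, 253, 254, 253]
218 [208, 208, 209, 202, 183, 156, 144, 147, 148, 149, 149, 158, 190, 228, 246, 252, 253, 253, 254]
220 [208, 208, 209, 201, 183, 164, 166, 175, 177, 179, 178, 183, 204, 232, 247, 252, 252, 252, 254]
222 [208, 208, 209, 202, 184, 165, 170, 178, 181, 180, 181, 188, 208, 233, 248, 252, 252, 252, 254]
224 [208, 209, 208, 203, 185, 164, 170, 180, 184, 183, 184, 188, 208, 233, 248, 252, 253, 252, 253]
226 [208, 208
[... 517 characters left out ...]
1, 251, 254]), (210, [249, 249, 252]), (211, [240, 240, 244]), (212, [222, 221, 225]), (213, [209, 209, 213]), (214, [207, 206, 208]), (215, [209, 200, 193]), (216, [215, 194, 159]), (217, [216, 190, 138]), (218, [209, 188, 149]), (219, [193, 182, 167]), (220, [180, 178, 178]), (221, [178, 178, 182]), (222, [177, 177, 181]), (223, [177, 177, 181]), (224, [179, 179, 183]), (225, [192, 191, 195]), (226, [205, 204, 208]), (227, [210, 209, 213]), (228, [210, 210, 213]), (229, [210, 209, 213]), (230, [209, 210, 213]), (231, [208, 208, 211])]
[12.87 -0.09 58.89]
[ 2.3  -0.1  58.89][ WARN:0@6.874] global loadsave.cpp:1063 imwrite_ Unsupported depth image for selected encoder is fallbacked to CV_8U.
```

View pics/w6.png

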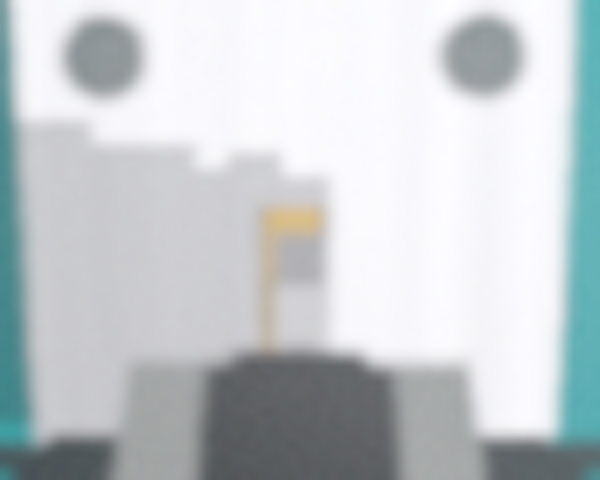

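The key bit (X 279–323) sits about 0.6 mm right of the slot's centre (262–325). I'll correct that and descend slowly.

Emit:
apply_moves(
  rows=[
    {"hand":-1,"delta_pos":[-0.3,-0.55,0],"yaw":0},
    {"hand":-1,"delta_pos":[-0.3,-0.55,1.5],"yaw":0},
    {"hand":-1,"delta_pos":[-0.3,-0.55,3],"yaw":0},
    {"hand":-1,"delta_pos":[-0.3,-0.55,4],"yaw":0},
    {"hand":-1,"delta_pos":[-0.3,-0.55,5],"yaw":0},
    {"hand":-1,"delta_pos":[-0.3,-0.55,6],"yaw":0},
    {"hand":-1,"delta_pos":[-0.3,-0.55,6],"yaw":0},
    {"hand":-1,"delta_pos":[-0.3,-0.55,6],"yaw":0},
  ],
)

```text
clock: 8.65
position: [475.5, 172.6, 202.8]
ee_rot: [-0.024, 1.0, -0.0, -0.0]
contact_force: [-0.3, 0.6, -0.7]
gripper_width: 9.1
grasp_force: 59.4
```

```bash
cat > look.py <<'E'
from h import *
im=np.mean([imaging.get_image("wrist")["pixels"].astype(float) for k in range(4)],0)
s=read_state(); print(s["clock"],s["position"].round(2),s["contact_force"].round(1),s["wrist_torque"].round(2),-114.6*np.arctan2(s["ee_rot"][0],s["ee_rot"][1]))
for r in range(208,234,2): print(r,im[r,243:262,2].round().astype(int).tolist())
E
python3 look.py
```

```text
8.85 [475.58 172.66 202.91] [ 0.4  0.6 -0.1] [-0.    0.03 -0.03] 2.7417578316343425
208 [253, 253, 254, 255, 255, 255, 255, 255, 255, 255, 255, 255, 255, 255, 255, 255, 255, 255, 255]
210 [252, 252, 254, 255, 254, 254, 254, 253, 254, 255, 255, 255, 255, 255, 255, 255, 255, 255, 255]
212 [229, 242, 251, 251, 241, 231, 226, 225, 226, 227, 233, 245, 253, 255, 255, 255, 255, 255, 255]
214 [221, 233, 241, 240, 230, 218, 213, 211, 213, 214, 220, 232, 242, 245, 245, 244, 244, 246, 251]
216 [210, 210, 211, 213, 213, 213, 212, 212, 213, 214, 214, 214, 214, 214, 213, 212, 214, 222, 240]
218 [210, 210, 210, 211, 210, 205, 205, 206, 206, 207, 208, 206, 205, 206, 208, 211, 212, 222, 239]
220 [209, 210, 210, 209, 202, 190, 182, 182, 184, 186, 185, 182, 175, 178, 196, 207, 212, 223, 240]
222 [209, 209, 210, 208, 202, 188, 178, 181, 182, 184, 183, 178, 169, 174, 194, 207, 217, 233, 246]
224 [209, 209, 210, 208, 203, 187, 179, 181, 184, 184, 184, 180, 170, 174, 192, 208, 222, 239, 250]
226 [208, 209, 209, 209, 203, 195, 197, 206, 210, 209, 210, 204, 188, 178, 194, 207, 221, 239, 251]
228 [209, 208, 209, 209, 203, 196, 200, 210, 215, 215, 214, 208, 189, 179, 193, 206, 221, 239, 250]
230 [209, 208, 210, 209, 204, 196, 201, 210, 214, 214, 214, 208, 189, 177, 192, 207, 221, 239, 250]
232 [206, 204, 204, 203, 200, 192, 194, 204, 202, 204, 204, 200, 182, 174, 188, 202, 216, 237, 249]
```

Emit:
apply_moves(
  rows=[
    {"hand":-1,"delta_pos":[0,0.1,0.7],"yaw":0},
    {"hand":-1,"delta_pos":[0,0.1,1.4],"yaw":0},
    {"hand":-1,"delta_pos":[0,0.1,2.0],"yaw":0},
    {"hand":-1,"delta_pos":[0,0.1,2.0],"yaw":0},
  ],
)

```text
clock: 9.18
position: [475.4, 172.7, 200.6]
ee_rot: [-0.024, 1.0, -0.0, -0.0]
contact_force: [-0.7, 0.4, -0.8]
gripper_width: 9.4
grasp_force: 59.4
```

```bash
python3 look.py
```

```text
9.3833 [475.55 172.73 200.81] [ 0.  -0.1 -0.8] [ 0.01 -0.02 -0.01] 2.7394959861236003
208 [253, 253, 255, 255, 255, 255, 255, 255, 255, 255, 255, 255, 255, 255, 255, 255, 255, 255, 255]
210 [254, 254, 254, 255, 255, 255, 255, 255, 255, 255, 255, 255, 255, 255, 255, 255, 255, 255, 255]
212 [246, 248, 249, 251, 251, 250, 249, 251, 252, 253, 254, 254, 255, 255, 254, 255, 255, 255, 255]
214 [221, 225, 227, 226, 226, 222, 221, 221, 223, 226, 226, 228, 227, 229, 236, 246, 254, 255, 255]
216 [212, 214, 214, 215, 215, 214, 213, 212, 213, 215, 214, 214, 214, 219, 230, 240, 243, 245, 245]
218 [212, 210, 211, 212, 213, 214, 212, 212, 213, 214, 214, 214, 214, 214, 213, 214, 214, 214, 213]
220 [212, 212, 211, 210, 208, 203, 200, 201, 202, 202, 203, 203, 200, 201, 206, 210, 213, 212, 212]
222 [210, 211, 211, 210, 201, 185, 176, 182, 184, 184, 184, 180, 171, 176, 195, 208, 212, 213, 212]
224 [209, 210, 210, 210, 200, 184, 177, 182, 185, 184, 185, 181, 172, 174, 195, 209, 212, 212, 212]
226 [210, 209, 211, 210, 202, 190, 195, 206, 210, 210, 210, 204, 188, 182, 196, 208, 211, 212, 211]
228 [209, 209, 210, 210, 202, 192, 199, 210, 215, 215, 215, 208, 192, 182, 195, 207, 212, 212, 212]
230 [208, 210, 210, 209, 203, 192, 198, 211, 215, 215, 214, 208, 190, 180, 194, 207, 211, 212, 212]
232 [206, 206, 205, 204, 196, 187, 192, 202, 204, 202, 206, 201, 184, 177, 188, 202, 206, 207, 211]
```

The bit is going in: its visible face is now cut off by the slot edge and there's no force. I'll keep descending.

Emit:
apply_moves(
  rows=[
    {"hand":-1,"delta_pos":[0,0,0.8],"yaw":0},
    {"hand":-1,"delta_pos":[0,0,1.6],"yaw":0},
    {"hand":-1,"delta_pos":[0,0,2.4],"yaw":0},
    {"hand":-1,"delta_pos":[0,0,3.2],"yaw":0},
    {"hand":-1,"delta_pos":[0,0,4],"yaw":0},
    {"hand":-1,"delta_pos":[0,0,4.5],"yaw":0},
    {"hand":-1,"delta_pos":[0,0,4.5],"yaw":0},
  ],
)

```text
clock: 9.97
position: [475.5, 172.7, 196.2]
ee_rot: [-0.024, 1.0, -0.0, -0.0]
contact_force: [1.1, -0.2, -0.4]
gripper_width: 9.1
grasp_force: 59.4
```

Emit:
apply_moves(
  rows=[
    {"hand":-1,"delta_pos":[0,0,0.8],"yaw":0},
    {"hand":-1,"delta_pos":[0,0,1.6],"yaw":0},
    {"hand":-1,"delta_pos":[0,0,2.4],"yaw":0},
    {"hand":-1,"delta_pos":[0,0,3.2],"yaw":0},
    {"hand":-1,"delta_pos":[0,0,4],"yaw":0},
    {"hand":-1,"delta_pos":[0,0,4.8],"yaw":0},
    {"hand":-1,"delta_pos":[0,0,5.5],"yaw":0},
    {"hand":-1,"delta_pos":[0,0,5.5],"yaw":0},
  ],
)

```text
clock: 10.63
position: [475.5, 172.7, 190.6]
ee_rot: [-0.024, 1.0, -0.0, -0.0]
contact_force: [-0.7, -0.1, -0.6]
gripper_width: 9.2
grasp_force: 59.4
```

Emit:
apply_moves(
  rows=[
    {"hand":-1,"delta_pos":[0,0,0.8],"yaw":0},
    {"hand":-1,"delta_pos":[0,0,1.6],"yaw":0},
    {"hand":-1,"delta_pos":[0,0,2.4],"yaw":0},
    {"hand":-1,"delta_pos":[0,0,3.2],"yaw":0},
    {"hand":-1,"delta_pos":[0,0,4.0],"yaw":0},
    {"hand":-1,"delta_pos":[0,0,4.4],"yaw":0},
    {"hand":-1,"delta_pos":[0,0,4.4],"yaw":0},
  ],
)

```text
clock: 11.22
position: [475.5, 172.7, 186.3]
ee_rot: [-0.024, 1.0, -0.0, -0.0]
contact_force: [-0.1, 0.2, -0.8]
gripper_width: 9.3
grasp_force: 59.4
```

Emit:
apply_moves(
  rows=[
    {"hand":-1,"delta_pos":[0,0,0.4],"yaw":0},
    {"hand":-1,"delta_pos":[0,0,0.8],"yaw":0},
    {"hand":-1,"delta_pos":[0,0,1.2],"yaw":0},
    {"hand":-1,"delta_pos":[0,0,1.4],"yaw":0},
    {"hand":-1,"delta_pos":[0,0,1.4],"yaw":0},
  ],
)

```text
clock: 11.63
position: [475.6, 172.7, 185.2]
ee_rot: [-0.024, 1.0, -0.0, 0.0]
contact_force: [-1.0, 0.0, 1.0]
gripper_width: 9.2
grasp_force: 59.5
```

Emit:
apply_moves(
  rows=[
    {"hand":-1,"delta_pos":[0,0,0.3],"yaw":0},
    {"hand":-1,"delta_pos":[0,0,0.6],"yaw":0},
    {"hand":-1,"delta_pos":[0,0,0.6],"yaw":0},
    {"hand":-1,"delta_pos":[0,0,0.6],"yaw":0},
  ],
)

```text
clock: 11.97
position: [475.6, 172.8, 185.1]
ee_rot: [-0.024, 1.0, 0.0, 0.0]
contact_force: [-1.5, -0.4, 4.5]
gripper_width: 9.3
grasp_force: 60.2
```

The key is home on the floor: force rises at z≈185, as computed. Joint 6 has only about 1.23 rad left clockwise, so I'll release the key in the lock, turn the open hand half a turn around the bow and regrip. Comparing pictures before and after also gives me the key's axis in the tool frame.

Emit:
apply_moves(
  rows=[
    {"hand":-1,"delta_pos":[0,0,-0.4],"yaw":0},
    {"hand":0.4,"delta_pos":[0,0,-0.4],"yaw":0},
    {"hand":0.4,"delta_pos":[0,0,-0.4],"yaw":0},
    {"hand":0.4,"delta_pos":[0,0,-0.4],"yaw":0},
    {"hand":0.4,"delta_pos":[0,0,-0.4],"yaw":0},
    {"hand":0.4,"delta_pos":[0,0,-0.4],"yaw":0},
  ],
)

```text
clock: 12.47
position: [475.5, 172.7, 184.6]
ee_rot: [-0.024, 1.0, -0.0, -0.0]
contact_force: [0.0, -0.4, 0.5]
gripper_width: 59.9
grasp_force: 0.0
```

```bash
cat > bow.py <<'E'
from h import *
def bow(tag):
    for k in range(3): imaging.get_image("wrist")
    q=[imaging.get_image("wrist") for k in range(4)]
    im=np.mean([x["pixels"].astype(float) for x in q],0).max(2); s=read_state()
    np.save(f"bow_{tag}.npy",im); cv2.imwrite(f"pics/bow_{tag}.png",cv2.resize(im.astype(np.uint8)[190:330,180:330],None,fx=4,fy=4,interpolation=cv2.INTER_CUBIC))
    print(tag,s["clock"],s["position"].round(2),s["ee_rot"].round(4),s["gripper_width"],s["contact_force"].round(1),s["joints"].round(3))
    print([(r,int(im[r,248:256].mean())) for r in range(216,330,3)])
    for r in (240,260,280,300): print(r,im[r,232:273].astype(int).tolist())
E
python3 -c "from bow import *; bow('A')"
```

```text
A 12.8167 [475.54 172.76 184.8 ] [-0.0239  0.9997  0.      0.    ] 59.63552991026234 [ 1.1 -0.1  0.2] [ 0.67   0.251 -0.384  0.    -0.936 -2.193]
[(216, 255), (219, 255), (222, 254), (225, 226), (228, 215), (231, 211), (234, 150), (237, 117), (240, 117), (243, 116), (246, 114), (249, 113), (252, 113), (255, 111), (258, 110), (261, 112), (264, 111), (267, 114), (270, 111), (273, 109), (276, 108), (279, 107), (282, 106), (285, 106), (288, 104), (291, 103), (294, 103), (297, 101), (300, 99), (303, 99), (306, 96), (309, 98), (312, 163), (315, 157), (318, 166), (321, 166), (324, 170), (327, 174)]
240 [211, 212, 212, 213, 213, 212, 212, 213, 212, 206, 182, 142, 116, 113, 116, 112, 117, 117, 116, 115, 116, 116, 118, 118, 117, 117, 117, 117, 121, 141, 178, 204, 213, 213, 212, 212, 212, 211, 212, 213, 214]
260 [209, 209, 210, 211, 210, 211, 209, 207, 197, 170, 131, 110, 108, 108, 110, 110, 108, 112, 111, 111, 113, 109, 112, 113, 112, 112, 114, 113, 112, 113, 125, 163, 196, 209, 210, 210, 211, 210, 212, 213, 213]
280 [252, 252, 252, 253, 254, 254, 254, 252, 244, 214, 159, 108, 102, 104, 105, 105, 107, 106, 107, 106, 109, 108, 107, 108, 107, 107, 108, 109, 106, 109, 139, 202, 241, 252, 253, 252, 252, 252, 254, 255, 254]
300 [176, 177, 177, 177, 177, 177, 177, 178, 175, 165, 129, 102, 96, 96, 98, 99, 99, 99, 100, 100, 99, 101, 100, 99, 102, 101, 100, 99, 100, 122, 181, 231, 248, 252, 252, 252, 252, 252, 252, 252, 252]
```

Emit:
apply_moves(
  rows=[
    {"hand":0.4,"delta_pos":[0,0,0],"yaw":-0.12},
    {"hand":0.4,"delta_pos":[0,0,0],"yaw":-0.24},
    {"hand":0.4,"delta_pos":[0,0,0],"yaw":-0.36},
    {"hand":0.4,"delta_pos":[0,0,0],"yaw":-0.48},
    {"hand":0.4,"delta_pos":[0,0,0],"yaw":-0.6},
    {"hand":0.4,"delta_pos":[0,0,0],"yaw":-0.72},
    {"hand":0.4,"delta_pos":[0,0,0],"yaw":-0.84},
    {"hand":0.4,"delta_pos":[0,0,0],"yaw":-0.96},
    {"hand":0.4,"delta_pos":[0,0,0],"yaw":-1.08},
    {"hand":0.4,"delta_pos":[0,0,0],"yaw":-1.2},
    {"hand":0.4,"delta_pos":[0,0,0],"yaw":-1.32},
    {"hand":0.4,"delta_pos":[0,0,0],"yaw":-1.44},
  ],
)

```text
clock: 13.82
position: [475.5, 172.8, 184.8]
ee_rot: [-0.679, 0.734, 0.0, 0.0]
contact_force: [0.4, -0.1, 0.4]
gripper_width: 59.8
grasp_force: 0.0
```

Emit:
apply_moves(
  rows=[
    {"hand":0.4,"delta_pos":[0,0,0],"yaw":-0.12},
    {"hand":0.4,"delta_pos":[0,0,0],"yaw":-0.24},
    {"hand":0.4,"delta_pos":[0,0,0],"yaw":-0.36},
    {"hand":0.4,"delta_pos":[0,0,0],"yaw":-0.48},
    {"hand":0.4,"delta_pos":[0,0,0],"yaw":-0.6},
    {"hand":0.4,"delta_pos":[0,0,0],"yaw":-0.72},
    {"hand":0.4,"delta_pos":[0,0,0],"yaw":-0.84},
    {"hand":0.4,"delta_pos":[0,0,0],"yaw":-0.96},
    {"hand":0.4,"delta_pos":[0,0,0],"yaw":-1.08},
    {"hand":0.4,"delta_pos":[0,0,0],"yaw":-1.2},
    {"hand":0.4,"delta_pos":[0,0,0],"yaw":-1.32},
    {"hand":0.4,"delta_pos":[0,0,0],"yaw":-1.44},
  ],
)

```text
clock: 14.82
position: [475.6, 172.7, 184.8]
ee_rot: [0.995, -0.104, 0.0, -0.0]
contact_force: [-0.1, 0.1, 0.3]
gripper_width: 59.7
grasp_force: 0.0
```

Emit:
apply_moves(
  rows=[
    {"hand":0.4,"delta_pos":[0,0,0],"yaw":-0.12},
    {"hand":0.4,"delta_pos":[0,0,0],"yaw":-0.24},
    {"hand":0.4,"delta_pos":[0,0,0],"yaw":-0.2616},
    {"hand":0.4,"delta_pos":[0,0,0],"yaw":-0.2616},
  ],
)

```text
clock: 15.15
position: [475.5, 172.7, 184.8]
ee_rot: [1.0, 0.023, -0.0, 0.0]
contact_force: [-0.2, 0.1, -0.1]
gripper_width: 60.0
grasp_force: 0.0
```

```bash
python3 -c "from bow import *; bow('B')"
```

```text
B 15.5 [475.55 172.72 184.82] [ 0.9997  0.0236  0.     -0.    ] 59.72510239855651 [-0.1 -0.   0.2] [ 0.67   0.251 -0.384 -0.    -0.936  0.948]
[(216, 248), (219, 220), (222, 210), (225, 208), (228, 189), (231, 108), (234, 108), (237, 107), (240, 105), (243, 105), (246, 103), (249, 103), (252, 101), (255, 101), (258, 103), (261, 102), (264, 101), (267, 100), (270, 99), (273, 99), (276, 99), (279, 98), (282, 99), (285, 100), (288, 100), (291, 100), (294, 100), (297, 99), (300, 100), (303, 100), (306, 181), (309, 224), (312, 224), (315, 221), (318, 221), (321, 223), (324, 214), (327, 191)]
240 [211, 210, 209, 208, 209, 209, 209, 211, 206, 185, 146, 111, 107, 105, 108, 106, 107, 107, 106, 105, 105, 106, 103, 105, 105, 105, 105, 105, 106, 129, 170, 197, 207, 209, 209, 209, 209, 210, 209, 208, 208]
260 [255, 254, 252, 248, 242, 236, 235, 232, 212, 163, 112, 99, 102, 104, 101, 102, 104, 103, 102, 103, 99, 101, 101, 103, 101, 101, 103, 100, 100, 99, 120, 162, 196, 207, 208, 209, 210, 209, 208, 208, 208]
280 [172, 172, 170, 172, 173, 172, 173, 172, 159, 134, 102, 95, 97, 98, 97, 101, 99, 100, 99, 97, 98, 98, 99, 98, 98, 99, 98, 98, 96, 94, 113, 146, 152, 150, 150, 146, 141, 137, 136, 138, 137]
300 [216, 215, 216, 215, 215, 216, 216, 215, 213, 194, 147, 102, 97, 99, 99, 100, 99, 99, 99, 100, 101, 102, 102, 98, 99, 97, 100, 99, 97, 117, 165, 203, 213, 214, 214, 213, 214, 214, 213, 213, 213]
```

Emit:
apply_moves(
  rows=[
    {"hand":0.4,"delta_pos":[1.2,0,0],"yaw":0},
    {"hand":0.4,"delta_pos":[1.2,0,0],"yaw":0},
    {"hand":-1,"delta_pos":[1.2,0,0],"yaw":0},
    {"hand":-1,"delta_pos":[1.2,0,0],"yaw":0},
    {"hand":-1,"delta_pos":[1.2,0,0],"yaw":0},
    {"hand":-1,"delta_pos":[1.2,0,0],"yaw":0},
    {"hand":-1,"delta_pos":[1.2,0,0],"yaw":0},
    {"hand":-1,"delta_pos":[1.2,0,0],"yaw":0},
    {"hand":-1,"delta_pos":[1.2,0,0],"yaw":0},
  ],
)

```text
clock: 16.25
position: [476.7, 172.8, 184.9]
ee_rot: [1.0, 0.024, 0.0, 0.0]
contact_force: [-0.2, -0.4, 1.1]
gripper_width: 8.8
grasp_force: 59.2
```

```bash
python3 -c "
from h import *
s=read_state();print(s)"
```

```text
{'clock': 16.25, 'joints': array([ 6.68303179e-01,  2.53037931e-01, -3.81084750e-01,  7.74916357e-05,
       -9.36630502e-01,  9.50260095e-01]), 'joint_vel': array([ 7.32145808e-04,  2.16697746e-03,  1.04106576e-03, -1.01110158e-03,
        2.35379083e-05,  2.08404417e-03]), 'joint_efforts': array([-9.59685131e-03, -2.94612479e+01,  1.62009752e+01,  3.57229516e+00,
        1.03452913e-01,  2.77154149e-04]), 'position': array([476.74301227, 172.76552627, 184.91724178]), 'ee_rot': array([9.99714254e-01, 2.39041530e-02, 3.59961658e-05, 1.19941115e-05]), 'contact_force': array([-0.17237734, -0.39260797,  1.14715589]), 'wrist_torque': array([-0.0499898 ,  0.09299886,  0.0335959 ]), 'grasp_force': 59.23047065734863, 'gripper_width': 8.798645827302382}
```

Emit:
apply_moves(
  rows=[
    {"hand":-1,"delta_pos":[0,0,0],"yaw":0.06},
    {"hand":-1,"delta_pos":[0,0,0],"yaw":0.12},
    {"hand":-1,"delta_pos":[0,0,0],"yaw":0.18},
    {"hand":-1,"delta_pos":[0,0,0],"yaw":0.24},
    {"hand":-1,"delta_pos":[0,0,0],"yaw":0.3},
    {"hand":-1,"delta_pos":[0,0,0],"yaw":0.36},
    {"hand":-1,"delta_pos":[0,0,0],"yaw":0.4},
    {"hand":-1,"delta_pos":[0,0,0],"yaw":0.4},
  ],
)

```text
clock: 16.92
position: [476.9, 173.1, 184.9]
ee_rot: [0.985, -0.175, 0.0, -0.0]
contact_force: [-0.0, 0.7, -0.0]
gripper_width: 9.1
grasp_force: 59.1
```

```bash
cat > st.py <<'E'
from h import *
for k in range(2):
    imaging.get_image("wrist"); s=read_state(); print(s["clock"],s["position"].round(2),s["contact_force"].round(1),s["wrist_torque"].round(3),s["ee_rot"].round(3),s["joints"][5].round(3))
E
python3 st.py
```

```text
16.9667 [476.87 173.04 184.92] [-0.3  1.3  1.2] [0.286 0.114 0.082] [ 0.985 -0.175  0.    -0.   ] 0.551
17.0167 [476.88 173.06 184.93] [-0.3  0.8  1.2] [0.338 0.042 0.1  ] [ 0.985 -0.175  0.    -0.   ] 0.551
```

Turning freely: torque is about 0.09 N m and the lateral force is negligible. Continuing.

Emit:
apply_moves(
  rows=[
    {"hand":-1,"delta_pos":[0,0,0],"yaw":0.06},
    {"hand":-1,"delta_pos":[0,0,0],"yaw":0.12},
    {"hand":-1,"delta_pos":[0,0,0],"yaw":0.18},
    {"hand":-1,"delta_pos":[0,0,0],"yaw":0.24},
    {"hand":-1,"delta_pos":[0,0,0],"yaw":0.3},
    {"hand":-1,"delta_pos":[0,0,0],"yaw":0.36},
    {"hand":-1,"delta_pos":[0,0,0],"yaw":0.42},
    {"hand":-1,"delta_pos":[0,0,0],"yaw":0.48},
    {"hand":-1,"delta_pos":[0,0,0],"yaw":0.54},
    {"hand":-1,"delta_pos":[0,0,0],"yaw":0.6},
    {"hand":-1,"delta_pos":[0,0,0],"yaw":0.6},
  ],
)

```text
clock: 17.93
position: [477.1, 173.3, 184.9]
ee_rot: [0.889, -0.458, 0.0, -0.001]
contact_force: [0.3, 2.1, -0.1]
gripper_width: 9.0
grasp_force: 59.0
```

```bash
python3 st.py
```

```text
17.9833 [477.06 173.29 184.93] [ 1.1  2.1 -0.1] [ 0.684 -0.036  0.05 ] [ 0.889 -0.457  0.    -0.001] -0.048
18.0333 [477.07 173.29 184.93] [0.7 2.2 1.1] [ 0.781 -0.059  0.066] [ 0.889 -0.457  0.    -0.001] -0.048
```

Emit:
apply_moves(
  rows=[
    {"hand":-1,"delta_pos":[0,0,0],"yaw":0.05},
    {"hand":-1,"delta_pos":[0,0,0],"yaw":0.1},
    {"hand":-1,"delta_pos":[0,0,0],"yaw":0.15},
    {"hand":-1,"delta_pos":[0,0,0],"yaw":0.2},
    {"hand":-1,"delta_pos":[0,0,0],"yaw":0.25},
    {"hand":-1,"delta_pos":[0,0,0],"yaw":0.28},
    {"hand":-1,"delta_pos":[0,0,0],"yaw":0.28},
  ],
)

```text
clock: 18.62
position: [477.2, 173.3, 185.0]
ee_rot: [0.816, -0.577, 0.0, -0.001]
contact_force: [0.1, 2.6, 0.2]
gripper_width: 9.2
grasp_force: 58.9
```

```bash
python3 st.py
```

```text
18.6667 [477.18 173.33 184.96] [ 1.   1.6 -0.6] [ 0.964 -0.368  0.084] [ 0.817 -0.577  0.    -0.001] -0.328
18.7167 [477.16 173.33 184.94] [-0.1  3.7 -1. ] [ 0.987 -0.306  0.025] [ 0.817 -0.577  0.    -0.001] -0.328
```

Emit:
apply_moves(
  rows=[
    {"hand":-1,"delta_pos":[0,0,0],"yaw":0.02},
    {"hand":-1,"delta_pos":[0,0,0],"yaw":0.04},
    {"hand":-1,"delta_pos":[0,0,0],"yaw":0.06},
    {"hand":-1,"delta_pos":[0,0,0],"yaw":0.06},
  ],
)

```text
clock: 19.05
position: [477.2, 173.3, 185.0]
ee_rot: [0.798, -0.602, 0.0, -0.001]
contact_force: [1.5, 3.8, -1.7]
gripper_width: 9.3
grasp_force: 58.8
```

```bash
python3 st.py
```

```text
19.1 [477.17 173.25 184.96] [ 2.   4.7 -0.8] [ 1.397 -0.6    0.104] [ 0.798 -0.602  0.    -0.001] -0.39
19.15 [477.16 173.24 184.95] [ 1.5  4.5 -1.1] [ 1.481 -0.655  0.064] [ 0.799 -0.602  0.    -0.001] -0.39
```

Emit:
apply_moves(
  rows=[
    {"hand":-1,"delta_pos":[-0.3,-0.3,0],"yaw":0.02},
    {"hand":-1,"delta_pos":[-0.5,-0.4,0],"yaw":0.04},
    {"hand":-1,"delta_pos":[-0.5,-0.4,0],"yaw":0.06},
    {"hand":-1,"delta_pos":[-0.5,-0.4,0],"yaw":0.06},
  ],
)

```text
clock: 19.48
position: [477.2, 173.4, 185.0]
ee_rot: [0.78, -0.626, 0.0, -0.0]
contact_force: [2.5, 3.5, -1.3]
gripper_width: 9.1
grasp_force: 59.0
```

```bash
python3 st.py
```

```text
19.5333 [477.18 173.38 184.96] [ 2.7  2.6 -0.4] [ 1.039 -0.793  0.23 ] [ 0.78  -0.626  0.    -0.   ] -0.45
19.5833 [477.18 173.37 184.94] [ 2.8  3.3 -0.5] [ 1.003 -0.807  0.28 ] [ 0.78  -0.626  0.    -0.   ] -0.45
```

The torque rose to about 0.25 N m at 1.40 rad, so this is the stop. Turning back home.

Emit:
apply_moves(
  rows=[
    {"hand":-1,"delta_pos":[0,0,0],"yaw":-0.06},
    {"hand":-1,"delta_pos":[0,0,0],"yaw":-0.12},
    {"hand":-1,"delta_pos":[0.1,0.1,0],"yaw":-0.18},
    {"hand":-1,"delta_pos":[0.2,0.2,0],"yaw":-0.26},
    {"hand":-1,"delta_pos":[0.3,0.3,0],"yaw":-0.34},
    {"hand":-1,"delta_pos":[0.5,0.4,0],"yaw":-0.42},
    {"hand":-1,"delta_pos":[0.5,0.4,0],"yaw":-0.5},
    {"hand":-1,"delta_pos":[0.5,0.4,0],"yaw":-0.58},
    {"hand":-1,"delta_pos":[0.5,0.4,0],"yaw":-0.66},
    {"hand":-1,"delta_pos":[0.5,0.4,0],"yaw":-0.7},
    {"hand":-1,"delta_pos":[0.5,0.4,0],"yaw":-0.7},
  ],
)

```text
clock: 20.5
position: [476.9, 173.1, 184.9]
ee_rot: [0.947, -0.32, 0.0, -0.0]
contact_force: [2.5, 4.8, -0.4]
gripper_width: 9.0
grasp_force: 59.0
```

```bash
python3 st.py
```

```text
20.55 [476.9  173.05 184.94] [ 3.8  4.1 -0.5] [ 1.334 -0.706 -0.02 ] [ 0.947 -0.321  0.    -0.   ] 0.249
20.6 [476.89 173.04 184.95] [ 2.5  4.5 -0. ] [ 1.47  -0.739 -0.065] [ 0.947 -0.321  0.    -0.   ] 0.249
```

Emit:
apply_moves(
  rows=[
    {"hand":-1,"delta_pos":[0,-0.3,0],"yaw":-0.06},
    {"hand":-1,"delta_pos":[0,-0.6,0],"yaw":-0.12},
    {"hand":-1,"delta_pos":[0,-0.6,0],"yaw":-0.2},
    {"hand":-1,"delta_pos":[0,-0.6,0],"yaw":-0.28},
    {"hand":-1,"delta_pos":[0,-0.6,0],"yaw":-0.36},
    {"hand":-1,"delta_pos":[0,-0.6,0],"yaw":-0.44},
    {"hand":-1,"delta_pos":[0,-0.6,0],"yaw":-0.52},
    {"hand":-1,"delta_pos":[0,-0.6,0],"yaw":-0.6},
    {"hand":-1,"delta_pos":[0,-0.6,0],"yaw":-0.66},
    {"hand":-1,"delta_pos":[0,-0.6,0],"yaw":-0.7},
    {"hand":-1,"delta_pos":[0,-0.6,0],"yaw":-0.7},
  ],
)

```text
clock: 21.52
position: [476.9, 172.8, 184.9]
ee_rot: [1.0, 0.024, -0.0, 0.0]
contact_force: [2.1, 2.4, 2.1]
gripper_width: 9.3
grasp_force: 59.2
```

```bash
python3 st.py; python3 - <<'E'
from h import *
a=imaging.get_image("wrist")["pixels"][160:384,120:392,::-1]
cv2.imwrite("pics/c9.png",cv2.resize(a,None,fx=2.8,fy=2.6,interpolation=cv2.INTER_CUBIC))
E
```

```text
21.5667 [476.83 172.85 184.91] [1.8 2.  0.7] [ 0.67  -0.499 -0.046] [ 1.     0.023 -0.     0.   ] 0.948
21.6167 [476.86 172.86 184.9 ] [1.2 2.  2. ] [ 0.64  -0.423 -0.023] [ 1.     0.023 -0.     0.   ] 0.948
```

View pics/c9.png

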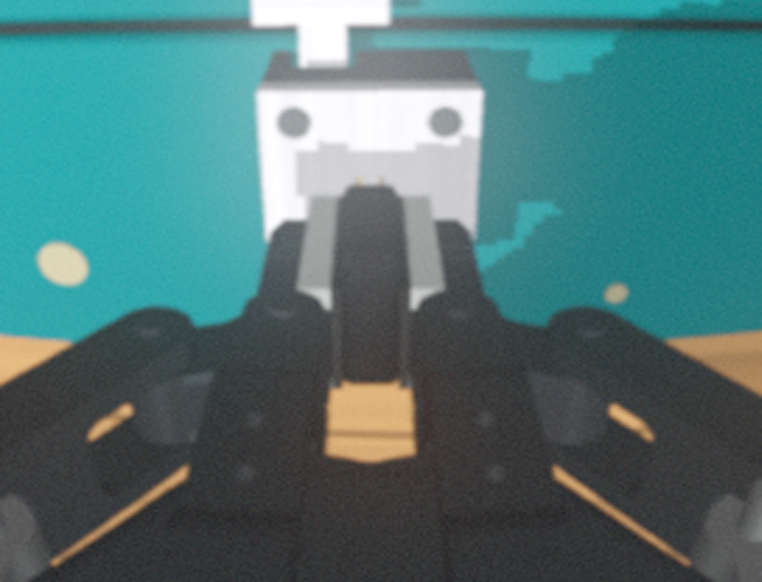

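The bolt bridges from the case across the seam to the keeper at (322,45), so it's thrown, and the key is back home. I'll over-turn slightly to centre the plug, then draw the key out gently.

Emit:
apply_moves(
  rows=[
    {"hand":-1,"delta_pos":[0.2,-0.2,0],"yaw":-0.03},
    {"hand":-1,"delta_pos":[0.2,-0.3,0],"yaw":-0.06},
    {"hand":-1,"delta_pos":[0.2,-0.3,0],"yaw":-0.06},
    {"hand":-1,"delta_pos":[0.2,-0.3,0],"yaw":-0.02},
    {"hand":-1,"delta_pos":[0.2,-0.3,0],"yaw":0},
    {"hand":-1,"delta_pos":[0.2,-0.3,-1],"yaw":0},
    {"hand":-1,"delta_pos":[0.2,-0.3,-2],"yaw":0},
    {"hand":-1,"delta_pos":[0.2,-0.3,-3],"yaw":0},
    {"hand":-1,"delta_pos":[0.2,-0.3,-4],"yaw":0},
    {"hand":-1,"delta_pos":[0.2,-0.3,-4],"yaw":0},
  ],
)

```text
clock: 22.5
position: [476.7, 173.2, 188.6]
ee_rot: [1.0, 0.024, -0.001, 0.0]
contact_force: [0.2, -0.7, -1.2]
gripper_width: 9.4
grasp_force: 58.9
```

```bash
python3 st.py
```

```text
22.55 [476.7  173.22 188.55] [ 0.5 -1.3 -0.5] [-0.214 -0.053  0.024] [ 1.     0.024 -0.001  0.   ] 0.95
22.6 [476.74 173.23 188.58] [ 0.5 -0.  -1.6] [-0.223  0.038  0.035] [ 1.     0.024 -0.001  0.   ] 0.95
```

Emit:
apply_moves(
  rows=[
    {"hand":-1,"delta_pos":[0,0,-1],"yaw":0},
    {"hand":-1,"delta_pos":[0,0,-2],"yaw":0},
    {"hand":-1,"delta_pos":[0,0,-3],"yaw":0},
    {"hand":-1,"delta_pos":[0,0,-4],"yaw":0},
    {"hand":-1,"delta_pos":[0,0,-5],"yaw":0},
    {"hand":-1,"delta_pos":[0,0,-6],"yaw":0},
    {"hand":-1,"delta_pos":[0,0,-7],"yaw":0},
    {"hand":-1,"delta_pos":[0,0,-8],"yaw":0},
    {"hand":-1,"delta_pos":[0,0,-8],"yaw":0},
  ],
)

```text
clock: 23.35
position: [477.3, 173.6, 197.1]
ee_rot: [1.0, 0.024, 0.0, 0.0]
contact_force: [-0.3, -2.5, -0.2]
gripper_width: 9.1
grasp_force: 59.0
```

Emit:
apply_moves(
  rows=[
    {"hand":-1,"delta_pos":[0,0,-2],"yaw":0},
    {"hand":-1,"delta_pos":[0,0,-4],"yaw":0},
    {"hand":-1,"delta_pos":[0,0,-6],"yaw":0},
    {"hand":-1,"delta_pos":[0,0,-9],"yaw":0},
    {"hand":-1,"delta_pos":[0,0,-12],"yaw":0},
    {"hand":-1,"delta_pos":[0,0,-25],"yaw":0},
    {"hand":-1,"delta_pos":[0,0,-45],"yaw":0},
    {"hand":-1,"delta_pos":[0,0,-65],"yaw":0},
    {"hand":-1,"delta_pos":[0,0,-65],"yaw":0},
  ],
)

```text
clock: 24.1
position: [479.6, 174.9, 266.6]
ee_rot: [1.0, 0.024, 0.004, -0.002]
contact_force: [0.3, -0.7, 0.7]
gripper_width: 9.0
grasp_force: 59.0
```

```bash
python3 - <<'E'
from bow import *
bow('C')
def edge(v,idx,lev): # crossings
    s=np.sign(v-lev); k=np.where(s[:-1]*s[1:]<0)[0]; return [round(float(idx[i]+(lev-v[i])/(v[i+1]-v[i])),1) for i in k]
for t in 'ABC':
    im=np.load(f'bow_{t}.npy'); v=im[215:330,248:256].mean(1); print(t,edge(v,np.arange(215,330),145), [edge(im[r,235:270],np.arange(235,270),140) for r in (245,265,285)])
im=np.load('bow_C.npy')
for r in range(208,236,3): print(r,im[r,240:264].astype(int).tolist())
E
```

```text
C 24.45 [476.88 173.38 260.81] [ 9.997e-01  2.390e-02 -9.000e-04  5.000e-04] 9.108007659049727 [ 0.   0.7 -0.7] [ 0.669  0.182 -0.266 -0.    -1.125  0.95 ]
[(216, 237), (219, 192), (222, 194), (225, 217), (228, 201), (231, 141), (234, 101), (237, 98), (240, 95), (243, 92), (246, 89), (249, 85), (252, 82), (255, 80), (258, 80), (261, 79), (264, 77), (267, 74), (270, 72), (273, 71), (276, 69), (279, 68), (282, 67), (285, 66), (288, 66), (291, 65), (294, 64), (297, 64), (300, 63), (303, 63), (306, 77), (309, 198), (312, 203), (315, 205), (318, 206), (321, 206), (324, 189), (327, 193)]
240 [155, 155, 154, 155, 155, 155, 154, 142, 123, 105, 96, 95, 95, 94, 95, 95, 94, 96, 96, 96, 93, 95, 95, 94, 95, 94, 95, 96, 95, 96, 95, 103, 127, 144, 154, 154, 155, 154, 154, 155, 155]
260 [149, 147, 150, 149, 150, 144, 128, 96, 78, 74, 76, 75, 78, 80, 78, 78, 81, 77, 80, 80, 79, 78, 79, 81, 80, 80, 79, 81, 77, 75, 76, 73, 77, 102, 133, 147, 149, 149, 148, 149, 150]
280 [64, 70, 66, 67, 72, 76, 77, 76, 79, 70, 66, 66, 65, 68, 66, 67, 67, 66, 69, 64, 69, 66, 68, 67, 68, 65, 65, 67, 66, 62, 64, 73, 78, 7
[... 921 characters left out ...]
5, 234, 209, 181, 170, 169, 171, 187, 217, 239, 246, 246, 246, 246, 246, 247, 247]
223 [246, 246, 246, 246, 248, 248, 248, 245, 236, 216, 194, 186, 185, 187, 198, 222, 239, 246, 246, 245, 246, 247, 247, 247]
226 [231, 230, 231, 232, 233, 233, 233, 231, 227, 218, 209, 208, 208, 207, 212, 220, 228, 231, 230, 230, 230, 230, 230, 230]
229 [173, 173, 173, 173, 172, 171, 169, 172, 180, 191, 201, 203, 203, 204, 199, 190, 178, 171, 171, 170, 172, 172, 173, 173]
232 [172, 171, 164, 147, 126, 112, 106, 107, 107, 109, 111, 110, 108, 112, 109, 108, 107, 107, 107, 116, 133, 155, 168, 171]
235 [150, 138, 122, 105, 100, 99, 99, 100, 98, 99, 100, 98, 102, 102, 101, 100, 100, 99, 99, 101, 103, 109, 127, 140]
```

Emit:
apply_moves(
  rows=[
    {"hand":-1,"delta_pos":[2,18,0],"yaw":0.02},
    {"hand":-1,"delta_pos":[5,52,0],"yaw":0.05},
    {"hand":-1,"delta_pos":[9,90,0],"yaw":0.1},
    {"hand":-1,"delta_pos":[12.5,129,0],"yaw":0.15},
    {"hand":-1,"delta_pos":[16.3,168,0],"yaw":0.2},
    {"hand":-1,"delta_pos":[20,207,0],"yaw":0.25},
    {"hand":-1,"delta_pos":[24,246,0],"yaw":0.3},
    {"hand":-1,"delta_pos":[27.7,285,0],"yaw":0.34},
    {"hand":-1,"delta_pos":[31.2,322,0],"yaw":0.376},
    {"hand":-1,"delta_pos":[34.5,355,0],"yaw":0.376},
    {"hand":-1,"delta_pos":[36.5,376,0],"yaw":0.376},
    {"hand":-1,"delta_pos":[37.4,385.7,0],"yaw":0.376},
  ],
)

```text
clock: 25.45
position: [532.9, -212.6, 260.6]
ee_rot: [0.986, -0.165, -0.001, 0.0]
contact_force: [0.4, -0.5, -0.3]
gripper_width: 9.4
grasp_force: 59.0
```

Emit:
apply_moves(
  rows=[
    {"hand":-1,"delta_pos":[0,0,30],"yaw":0},
    {"hand":-1,"delta_pos":[0,0,60],"yaw":0},
    {"hand":-1,"delta_pos":[0,0,90],"yaw":0},
    {"hand":-1,"delta_pos":[0,0,115],"yaw":0},
    {"hand":-1,"delta_pos":[0,0,130],"yaw":0},
    {"hand":-1,"delta_pos":[0,0,140],"yaw":0},
    {"hand":-1,"delta_pos":[0,0,140],"yaw":0},
    {"hand":-1,"delta_pos":[0,0,140],"yaw":0},
  ],
)

```text
clock: 26.12
position: [533.3, -209.7, 121.9]
ee_rot: [0.987, -0.163, -0.0, 0.0]
contact_force: [-0.2, 0.2, 0.1]
gripper_width: 9.1
grasp_force: 59.0
```

```bash
python3 - <<'E'
from h import *
for k in range(3): imaging.get_image("wrist")
q=[imaging.get_image("wrist")["pixels"].astype(float) for k in range(4)]; im=np.mean(q,0)
s=read_state(); print(s["clock"],s["position"].round(2),-114.59*np.arctan2(-s["ee_rot"][1],s["ee_rot"][0]),s["contact_force"].round(1))
cv2.imwrite("pics/r10.png",cv2.resize(im.astype(np.uint8)[180:260,210:300,::-1],None,fx=7,fy=7,interpolation=cv2.INTER_CUBIC))
E
```

```text
26.4667 [ 533.39 -209.93  122.71] -18.80388750043131 [-0.  -0.4 -0.8]
```

View pics/r10.png

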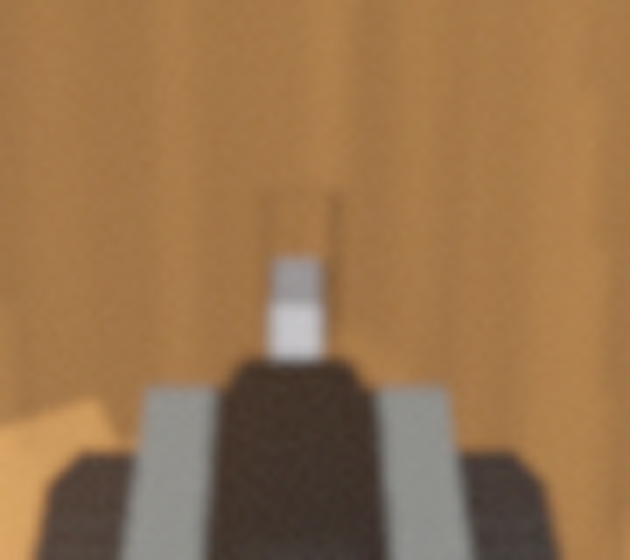

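The slot mouth (X 263–335, near edge Y 187) and the key bit (X 272–321, tip Y 257) line up. Descending.

Emit:
apply_moves(
  rows=[
    {"hand":-1,"delta_pos":[-0.1,0.2,4],"yaw":0},
    {"hand":-1,"delta_pos":[-0.1,0.2,8],"yaw":0},
    {"hand":-1,"delta_pos":[-0.1,0.2,11],"yaw":0},
    {"hand":-1,"delta_pos":[-0.1,0.2,12.5],"yaw":0},
    {"hand":-1,"delta_pos":[-0.1,0.2,14],"yaw":0},
    {"hand":-1,"delta_pos":[-0.1,0.2,15.5],"yaw":0},
    {"hand":-1,"delta_pos":[-0.1,0.2,17],"yaw":0},
    {"hand":-1,"delta_pos":[-0.1,0.2,17],"yaw":0},
  ],
)

```text
clock: 27.13
position: [532.7, -210.0, 104.5]
ee_rot: [0.987, -0.163, -0.0, -0.0]
contact_force: [0.0, -0.1, -1.1]
gripper_width: 9.0
grasp_force: 59.0
```

Emit:
apply_moves(
  rows=[
    {"hand":-1,"delta_pos":[0,0,2],"yaw":0},
    {"hand":-1,"delta_pos":[0,0,4],"yaw":0},
    {"hand":-1,"delta_pos":[0,0,6],"yaw":0},
    {"hand":-1,"delta_pos":[0,0,8],"yaw":0},
    {"hand":-1,"delta_pos":[0,0,10],"yaw":0},
    {"hand":-1,"delta_pos":[0,0,12],"yaw":0},
    {"hand":-1,"delta_pos":[0,0,14],"yaw":0},
    {"hand":-1,"delta_pos":[0,0,15.5],"yaw":0},
    {"hand":-1,"delta_pos":[0,0,16.5],"yaw":0},
    {"hand":-1,"delta_pos":[0,0,16.5],"yaw":0},
  ],
)

```text
clock: 27.97
position: [532.7, -210.0, 88.0]
ee_rot: [0.987, -0.163, -0.0, -0.0]
contact_force: [-0.5, -0.1, -1.6]
gripper_width: 9.0
grasp_force: 59.0
```

Emit:
apply_moves(
  rows=[
    {"hand":-1,"delta_pos":[0,0,0.5],"yaw":0},
    {"hand":-1,"delta_pos":[0,0,1.0],"yaw":0},
    {"hand":-1,"delta_pos":[0,0,1.3],"yaw":0},
    {"hand":-1,"delta_pos":[0,0,1.3],"yaw":0},
  ],
)

```text
clock: 28.3
position: [532.9, -210.0, 87.0]
ee_rot: [0.987, -0.163, 0.0, -0.0]
contact_force: [-0.6, -0.1, -1.0]
gripper_width: 9.0
grasp_force: 59.0
```

Emit:
apply_moves(
  rows=[
    {"hand":0.2,"delta_pos":[0,0,0],"yaw":0},
    {"hand":0.2,"delta_pos":[0,0,0],"yaw":0},
    {"hand":0.2,"delta_pos":[0,0,0],"yaw":0},
    {"hand":0.2,"delta_pos":[0,0,0],"yaw":0},
    {"hand":0.2,"delta_pos":[0,0,0],"yaw":0},
    {"hand":0.2,"delta_pos":[0,0,-10],"yaw":0},
    {"hand":0.2,"delta_pos":[0,0,-30],"yaw":0},
    {"hand":0.2,"delta_pos":[0,0,-60],"yaw":0},
    {"hand":0.2,"delta_pos":[0,0,-90],"yaw":0},
    {"hand":0.2,"delta_pos":[0,0,-100],"yaw":0},
    {"hand":0.2,"delta_pos":[0,0,-100],"yaw":0},
    {"hand":0.2,"delta_pos":[0,0,-100],"yaw":0},
  ],
)

```text
clock: 29.3
position: [532.8, -209.9, 187.6]
ee_rot: [0.987, -0.164, 0.001, -0.0]
contact_force: [-0.2, -0.3, 0.6]
gripper_width: 51.3
grasp_force: 0.0
```

```bash
python3 - <<'E'
from h import *
for k in range(3): q=imaging.get_image("wrist")
s=read_state(); T=R.from_quat(s["ee_rot"]).as_matrix(); print(s["clock"],s["position"].round(1),s["gripper_width"],s["contact_force"].round(1))
p=q["pixels"].astype(int).max(2); r,c=map(int,w2px(q,(532.9,-210.2,95),True)); print(r,c)
sub=p[r-45:r+45,c-30:c+30].astype(np.uint8); t,m=cv2.threshold(sub,100,1,cv2.THRESH_BINARY_INV)
n,l,st,ce=cv2.connectedComponentsWithStats(m); 
for i in range(1,n):
  if st[i,4]>60: print(st[i],ce[i]+[c-30,r-45],px2w(q,(ce[i]+[c-30,r-45])[::-1],95,True).round(1))
E
```

```text
29.45 [ 531.9 -209.8  185.4] 51.250918262416164 [-0.4  0.4  0.9]
203 252
[ 24  18  12  44 464] [251.63146552 197.01077586] [ 537.9 -211.    95. ]
```

```bash
python3 -c "
from h import *
print(workorder.job_done())"
```

```text
the job is handed in; nothing more can be done
None
```

The toolbox is locked: the wrist camera shows the bolt across the seam in the keeper, and the key stands released in its rack slot. I handed the job in at about 29.5 s; it returned no verdict.

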